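Change the tube in the filing fixture and close its cover plate over the studs

TASK

Take the short square tube out of the bench fixture's notches and lay it in the small wooden tray, then lay the longer square tube across the fixture in the notches, sticking out about equally on both sides, letting go of each. Then take the cover plate whose two holes differ in size like the studs, rest it on the stud tops without yet going over them and, still holding it, slide it about until both holes drop over their studs; leave it fully down, flat on the rails, and let go. Leave everything else on the bench where it lies.

Things in the scene. Friction and masses are not known exactly. Their poses are not given: they have to be found in the camera images.
- fixture: Steel filing fixture bolted to the bench. Origin: centre of its underside, on the bench; z up. Base 160 (x) x 84 (y) x 8 mm. Two rails along x at y = +32 and -32 mm, 16 thick, 140 long, tops 42 mm above the bench, 48 mm free between them. Each has a notch at x = 0, 22 mm wide, floor 24 mm up: a tube laid in both lies along the fixture's y, its top 2 mm below the rail tops.
- seat (a point): Centre of the tube when it lies properly: between the two notches, 32 mm above the bench; axes as the fixture's.
- stud_thick (a point): Centre of the flat top (62 mm above the bench, 1.5 mm bevel) of the thick upright stud, 14 mm diameter, on the fixture's centre line at x = +50 mm.
- stud_thin (a point): Centre of the flat top (62 mm above the bench, 1.5 mm bevel) of the thin upright stud, 10 mm diameter, at x = -50 mm, 100 mm from the other.
- tube_mid (a point): Centre of the longer loose steel tube, square 16 x 16 mm, 130 mm long, lying flat on the bench (centre 8 mm up), about 90 g; x axis along its length. It may be on the left or the right of the bench.
- cover_grip (a point): Centre of the grip rib of the loose bright metal cover plate, about 300 g, lying rib up at any yaw, left or right. Plate 140 (x) x 84 (y) x 6 mm; the rib on its middle is 50 mm long along x, 14 mm thick, 44 mm tall, its centre 28 mm above the plate's underside. Underside 62 mm above the bench when on the stud tops, 42 mm when home on the rails.
- hole_large (a point): Centre of the cover plate's 16 mm through hole, at the underside, 50 mm from the rib centre towards the plate's +x; it goes over the thick stud with 1 mm of play all round.
- hole_small (a point): Centre of the cover plate's 12 mm through hole, at the underside, 50 mm from the rib centre towards the plate's -x; it goes over the thin stud with 1 mm of play all round.
- other_cover_grip (a point): Rib centre of another cover plate of the same outline and rib, but with two equal 12 mm holes 84 mm apart: not for this fixture. Stays where it is.
- short_tube_mid (a point): Centre of the shorter square tube, 16 x 16 x 85 mm, about 60 g, x along its length; it starts lying in both notches of the fixture, across it, its centre 32 mm above the bench.
- tray_in (a point): Centre of the inner floor of a small fixed open wooden tray, the floor 4 mm above the bench; outside 110 (x) x 130 (y) x 20 mm, walls 4 mm, axes along its sides. It is on the left or the right, on the other side from the longer tube.
- tee: Standing dark steel tee tool beyond the fixture: base disc 64 mm diameter, 90 mm tall, cross bar 150 mm long along its x, 11 mm thick, 70 mm up. Origin under its centre. Stays where it is.
- can: Small upright brass can, 44 mm diameter, 75 mm tall, at the left; origin under its centre. Stays where it is.
- stake: Small upright steel stake, foot 36 mm diameter, 75 mm tall, at the right; origin under its centre. Stays where it is.
- collar: Flat steel collar, 60 mm diameter, 20 mm tall, at the right, far side. Stays where it is.
There are look-alikes about, which are no part of the job. What is shaped like the part that bears tube_mid but black or pink is not meant.

How it is judged:
On the way, in this order (a step that is already met when the one before it is completed fails the run):
1. the short tube lies flat in the tray and the fingers have let it go (x of short_tube_mid in the frame of tray_in between -0.045 and 0.045 m and y of short_tube_mid in the frame of tray_in between -0.04 and 0.04 m and z of short_tube_mid in the frame of tray_in below 0.014 m and contact force between the fingers and short_tube below 0.1 N), for 0.2 s.
2. the longer tube lies in both notches and the fingers have let it go (x of tube_mid in the frame of fixture between -0.006 and 0.006 m and y of tube_mid in the frame of fixture between -0.018 and 0.018 m and z of tube_mid in the frame of fixture below 0.035 m and angle between the x axis of tube_mid and the y axis of fixture, either way round below 0.12 rad and contact force between the fingers and tube below 0.1 N), for 0.2 s.
3. the cover plate, held in the fingers, rests level on the stud tops, not yet over them (contact force between the fingers and cover above 0.5 N and contact force between cover and fixture above 0.3 N and z of each of hole_large, hole_small in the frame of fixture above 0.057 m and z of cover_grip in the frame of fixture below 0.096 m and horizontal distance between hole_large and stud_thick below 0.03 m and horizontal distance between hole_small and stud_thin below 0.03 m), for 0.1 s.
4. both holes have dropped over their studs while the fingers still hold the plate (contact force between the fingers and cover above 0.5 N and z of each of hole_large, hole_small in the frame of fixture below 0.057 m and horizontal distance between hole_large and stud_thick below 0.004 m and horizontal distance between hole_small and stud_thin below 0.004 m), for 0.05 s.
At the end, for the whole second after the job is handed in: Short tube flat in the tray; longer tube down in both notches, within 6 mm across and 18 mm along; cover plate flat on the rails (within 2.5 mm), thick stud in large hole, thin stud in small hole, within 3 mm; at rest (x of short_tube_mid in the frame of tray_in between -0.045 and 0.045 m and y of short_tube_mid in the frame of tray_in between -0.04 and 0.04 m and z of short_tube_mid in the frame of tray_in below 0.014 m and x of tube_mid in the frame of fixture between -0.006 and 0.006 m and y of tube_mid in the frame of fixture between -0.018 and 0.018 m and z of tube_mid in the frame of fixture below 0.035 m and angle between the x axis of tube_mid and the y axis of fixture, either way round below 0.12 rad and z of each of hole_large, hole_small in the frame of fixture below 0.0445 m and horizontal distance between hole_large and stud_thick below 0.003 m and horizontal distance between hole_small and stud_thin below 0.003 m and angle between cover_grip's own z axis and vertical below 0.04 rad and linear speed of each of cover, tube below 0.02 m/s); the robot touches nothing.
It fails at once if the other cover plate is moved more than 15 mm (distance of other_cover_grip from where it was at the start of the episode above 0.015 m).
It fails at once if the tee tool, can, stake or collar is moved more than 20 mm (distance of any of tee, can, stake, collar from where it was at the start of the episode above 0.02 m).
It also fails if it takes over 72 s, if anything falls off the work surface, if the arm or the gripper's body presses on something with over 40 N, if the wrist force passes 120 N, or if a joint passes its speed limit or range.

ROBOT

A 6-joint arm with a two-finger parallel gripper is mounted at the origin on the work surface. World frame = base frame: x ahead of the robot, y to its left, z up, the work surface at z = 0. Lengths are in m, angles in rad, forces in N, time in s.
With the tool pointing down it reaches from about 0.25 to 0.725 m from the base axis. Payload 4 kg.
Tool frame: the origin (TCP) lies between the finger pads; the fingertips stand 19 mm ahead of it and the grasp point (between the pads) is the TCP; z points along the fingers, y is the direction in which the jaws open and shut (so a half turn about z gives the same grasp; the last joint's range is limited). The gripper opens to 85 mm and grips with 20 to 120 N. Pads are 22 mm wide; open, the fingers measure 114 mm over their backs; the gripper's body (76 mm by 85 mm) begins 54 mm behind the grasp point. The pads swing forward as they close: fully open they stand 13 mm farther back than shut.
Start: joints at [1.118, 0.241, 0.005, 1.335, 0, 1.571], TCP at [0.219, 0.45, 0.25] pointing down, gripper open.
Joint ranges: [-2.72, 2.72], [-1.05, 1.87], [-1.09, 1.28], [-1.99, 2.15], [-1.42, 1.44], [-3.14, 3.14]. Speed limits (rad/s): [2.79, 2.79, 3.14, 3.14, 3.14, 3.14].

INTERFACE

Orientations are given as a unit quaternion [x, y, z, w].
In Python, from bench import state, cams, ticket gives the robot as it stands.
- The arm moves only by the tool drive_tool, never from a script. Its argument "increments" is a list of rows, each an object with "angular": the turn, a rotation vector about the tool's x, y, z each as a share of 180 degrees, from -1 to 1, a list of three; "offset": the shift along the tool's x, y, z each as a share of 0.5 m, from -1 to 1, a list of three; "gripper": the opening, from 0 (shut) to 1 (fully open). A call has 1 to 8 rows; each row shifts and turns the commanded pose from where the row before left it, along the tool's axes as they then stand; what a row does not reach is not made up. A row lasts 1/10 s, in which the tool goes at most 50 mm and 8.59 degrees, less where a joint would pass 70% of its speed; a pose out of reach is approached as far as the arm can. A call with a number of a shift or a turn outside -1 to 1 is refused whole. A call with a gripper value outside its range is refused whole. The fingers move at their own pace and stop on an object; the grip force is fixed at half the most. Time passes only in rows, so rows that do not move let the fingers close. It gives the time, the measured TCP pose, the force and the opening at its end, in the units of the state.
- state(): the state, without advancing time (a new reading comes with each control period).
- cams.snapshot(name): name is "side" or "top" or "wrist"; returns a dict with "color" (420x560x3 uint8, red, green, blue), "vertical_fov" (degrees; the focal length in pixels is half the picture's height over the tangent of half this angle, whatever the lens; pixels are square), "cx", "cy" (the principal point, pixels), "origin" and "orientation" of the camera in the world. Camera axes: x right, y down, z forward; pixel columns grow to the right and rows downward; lengths in m; the calibration is good to about 2 mm. A picture is of the moment at which its call begins. There is no depth.
- ticket.job_done(): hands the job in, once; it reports no verdict.
The state is a dict: "t": time; "joint_positions": joint angles; "dq": joint speeds; "tau": joint torques, N m; "tool_pos": TCP position; "tool_rot": TCP orientation; "ft_force": force on the tool from outside, world axes, zero at the start; "wrist_torque": the same for the moment, N m; "width": opening from 0.0 (shut) to 1.0 (fully open).
Only numpy, scipy, OpenCV 4.12 (cv2) and the standard library are available. Lean on these libraries where they do the work, as an engineer would, in place of code of your own. Each camera call takes 0.05 s, during which the arm holds its last target.

## Working session

There is one attempt and no reset: what is moved stays moved. The work goes in short steps, Python scripts to look and compute and a tool call to move; the robot and the scene stay as the last step left them, time stands still between calls to the robot, and variables do not carry over. Pictures are saved under pics/ and viewed, and the job is handed in when it is done.

Besides the shell and the picture viewer there is one more tool, called after ">>>" by a JSON object that holds its "op" and its "data", one argument or row to a line. drive_tool: Moves the arm, as the interface text tells. Its arguments: {"type":"object","properties":{"increments":{"type":"array"}},"required":["increments"]}

```bash
ls; mkdir -p pics
python3 - <<'E'
from bench import state,cams,ticket
import cv2
print(state())
for n in ["side","top","wrist"]:
    s=cams.snapshot(n)
    cv2.imwrite(f"pics/{n}0.png",s["color"][:,:,::-1])
    print(n,{k:v for k,v in s.items() if k!="color"},s["color"].shape)
E
```

```text
pics
{'t': 0.0, 'joint_positions': array([1.11799317e+00, 2.41437591e-01, 3.72203910e-03, 1.33518863e+00,
       1.97905102e-05, 1.57082215e+00]), 'dq': array([-2.34134786e-04, -1.77526206e-05, -2.20077039e-03,  1.02540073e-04,
       -1.05304429e-03, -7.76225120e-05]), 'tau': array([ 3.14372528e-04, -3.72319114e+01,  2.52406240e+01,  1.69266667e-02,
        2.14028006e-06,  1.47815648e-06]), 'tool_pos': array([0.21848116, 0.44908486, 0.24939978]), 'tool_rot': array([ 2.24484859e-01,  9.74477007e-01, -1.02481419e-03, -2.46207234e-04]), 'ft_force': array([-0.72956129, -0.29689745, -0.45217679]), 'wrist_torque': array([ 0.00293142, -0.03702633,  0.01021906]), 'width': 1.003777326693246}
side {'vertical_fov': 45.027541244348775, 'cx': 284.1840592544544, 'cy': 198.97299068002295, 'origin': array([ 0.03005034, -0.55147169,  0.9058551 ]), 'orientation': array([ 0.87942289, -0.32426701,  0.12137128, -0.32670369])} (420, 560, 3)
top {'vertical_fov': 57.02873260618727, 'cx': 276.1462333422773, 'cy': 205.10330996906393, 'origin': array([0.47323864, 0.01396912, 0.91575769]), 'orientation': array([ 0.70910579, -0.70439806,  0.03018691, -0.00900552])} (420, 560, 3)
wrist {'vertical_fov': 61.202774744793544, 'cx': 282.5846565793252, 'cy': 214.60075092092444, 'origin': array([0.14590745, 0.48434577, 0.37427673]), 'orientation': array([0.83638799, 0.52380514, 0.08499883, 0.13732627])} (420, 560, 3)
```

View pics/top0.png

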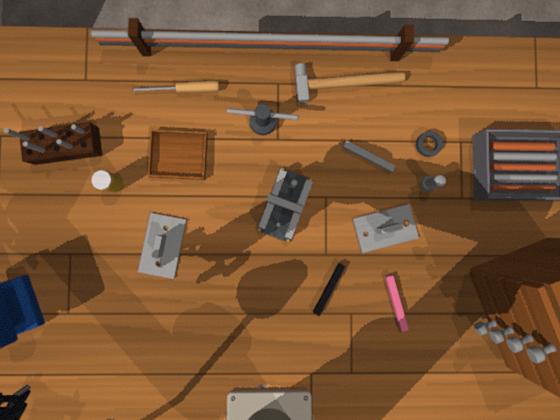

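View pics/side0.png

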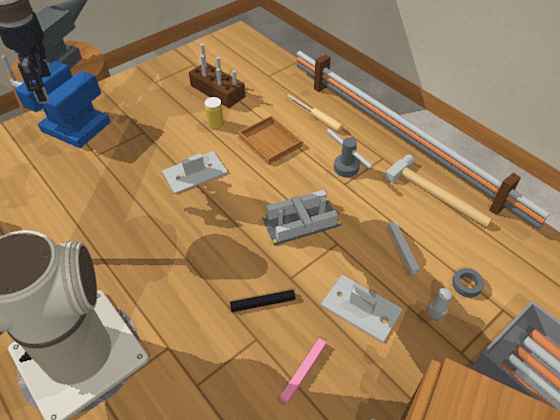

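View pics/wrist0.png

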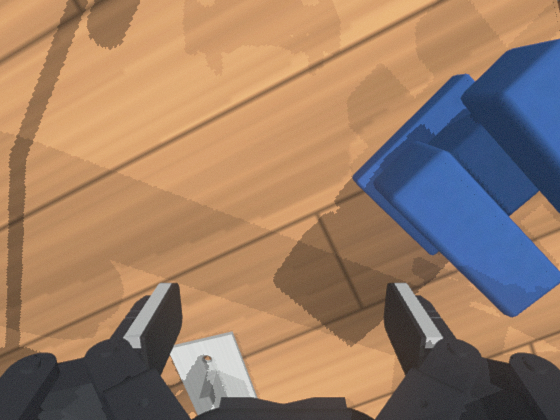

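```bash
cat > h.py <<'E'
import numpy as np,cv2
from scipy.spatial.transform import Rotation as R
def K(s):
    f=s["color"].shape[0]/2/np.tan(np.radians(s["vertical_fov"])/2)
    return f,s["cx"],s["cy"]
def px2w(s,u,v,z):
    f,cx,cy=K(s); d=R.from_quat(s["orientation"]).apply([(u-cx)/f,(v-cy)/f,1.]); o=np.array(s["origin"])
    return o+d*(z-o[2])/d[2]
def w2px(s,p):
    f,cx,cy=K(s); c=R.from_quat(s["orientation"]).inv().apply(np.array(p)-s["origin"])
    return np.array([cx+f*c[...,0]/c[...,2],cy+f*c[...,1]/c[...,2]]).T
def crop(s,u0,v0,u1,v1,k,name):
    im=cv2.resize(s["color"][v0:v1,u0:u1,::-1],None,fx=k,fy=k,interpolation=cv2.INTER_CUBIC)
    st=10
    for u in range((u0//st+1)*st,u1,st):
        cv2.line(im,((u-u0)*k,0),((u-u0)*k,6),(0,255,255),1)
        if u%20==0: cv2.putText(im,str(u),((u-u0)*k-10,18),0,.4,(0,255,255),1)
    for v in range((v0//st+1)*st,v1,st):
        cv2.line(im,(0,(v-v0)*k),(6,(v-v0)*k),(0,255,255),1)
        if v%20==0: cv2.putText(im,str(v),(8,(v-v0)*k+4),0,.4,(0,255,255),1)
    cv2.imwrite(name,im)
def save(s,fn):
    import pickle; pickle.dump(s,open(fn,"wb"))
def load(fn):
    import pickle; return pickle.load(open(fn,"rb"))
E
python3 - <<'E'
from h import *
from bench import cams,state
s=cams.snapshot("top");save(s,"top.pkl");t=cams.snapshot("side");save(t,"side.pkl")
crop(s,240,150,340,250,6,"pics/fix.png")
crop(s,320,120,460,270,5,"pics/right.png")
crop(s,120,110,230,290,4,"pics/left.png")
crop(t,250,180,350,250,8,"pics/sfix.png")
E
```

```text
(no output)
```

View pics/fix.png

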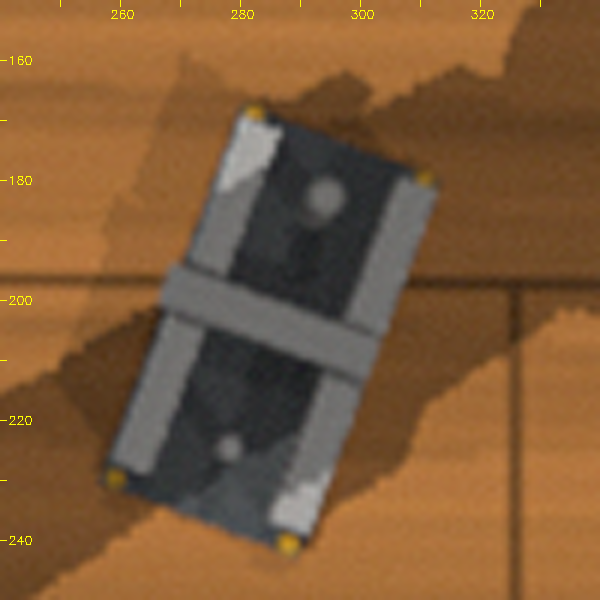

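View pics/right.png

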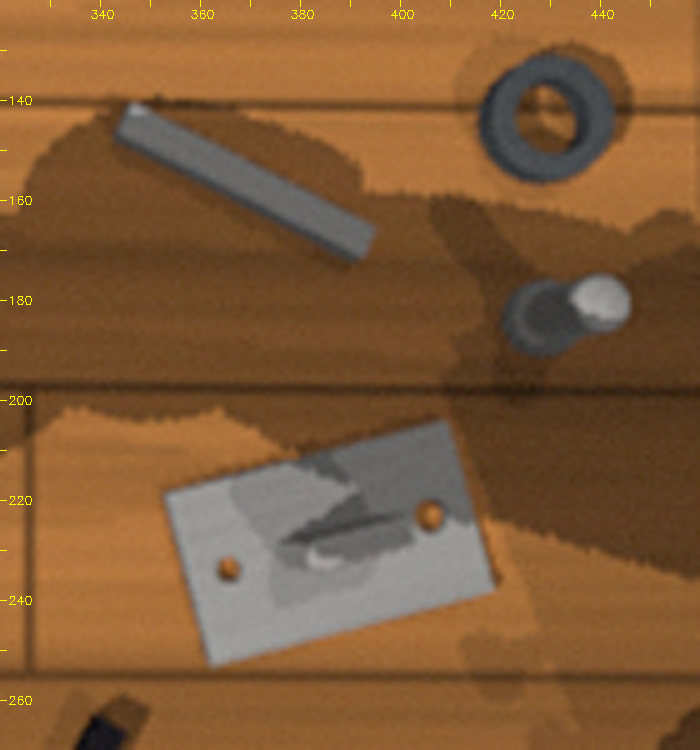

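View pics/left.png

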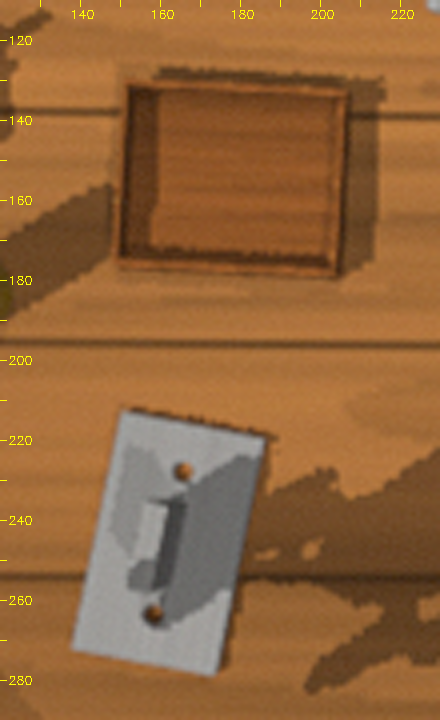

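View pics/sfix.png

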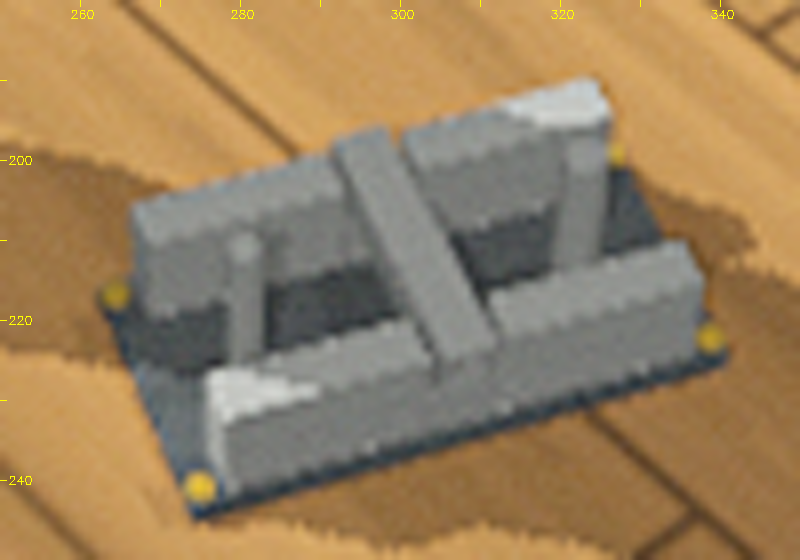

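The top view shows the fixture at (286,205), with the thick stud at (294,183) and the thin one at (278.5,224.5).

- **Longer tube candidates:** grey bar (369,156), black bar (330,289) and pink bar (397,303). The grey one is the tube.
- **Cover candidates:** right plate (386,230), with a big hole at (406,223) and a small one at (365.5,234). The left plate (162,245) has equal holes, so the right one is meant.

The tray is at (178,155).

Run:
```python
from h import *
s=load("top.pkl");t=load("side.pkl")
def P(n,l,z,cam=s):
    q=np.array([px2w(cam,u,v,z) for u,v in l]); print(n,np.round(q,4).tolist(),"mean",np.round(q.mean(0),4)); return q
st=P("studs top",[(293.9,182.6),(278.5,224.5)],.062); d=st[0]-st[1]; print(np.linalg.norm(d),np.degrees(np.arctan2(d[1],d[0])))
st2=P("studs side",[(324,196.5),(280.5,210)],.062,t); d=st2[0]-st2[1]; print(np.linalg.norm(d),np.degrees(np.arctan2(d[1],d[0])))
b=P("base bolts",[(282.3,168.8),(310.8,179.7),(258.8,229.7),(288.2,240.6)],.009)
P("bolts side",[(327,199.3),(339,222.5),(264,217),(275,240.8)],.009,t)
h=P("holes",[(406,223),(365.5,234)],.005); d=h[0]-h[1]; print(np.linalg.norm(d),np.degrees(np.arctan2(d[1],d[0])))
h=P("cov corners",[(353,218.5),(408.5,203.5),(418.5,237.5),(363,253)],.006)
tb=P("tube corners",[(349,140.5),(343.5,148),(395,165),(390,172)],.014)
d=(tb[2]+tb[3]-tb[0]-tb[1])/2; print(np.linalg.norm(d),np.degrees(np.arctan2(d[1],d[0])))
tr=P("tray top corners",[(151.5,131),(207,133),(205.5,178.5),(149.5,177)],.02)
print(np.linalg.norm(tr[0]-tr[1]),np.linalg.norm(tr[1]-tr[2])); d=tr[0]-tr[1]; print(np.degrees(np.arctan2(d[1],d[0])))
crop(t,380,210,490,330,6,"pics/sr.png"); crop(t,315,270,410,350,8,"pics/sc.png")
```

```text
studs top [[0.5711, -0.0507, 0.062], [0.4779, -0.0169, 0.062]] mean [ 0.5245 -0.0338  0.062 ]
0.09916655397049998 -19.89748439074554
studs side [[0.5758, -0.0503, 0.062], [0.4777, -0.0175, 0.062]] mean [ 0.5267 -0.0339  0.062 ]
0.10348839530572847 -18.492952094052317
base bolts [[0.6097, -0.0271, 0.009], [0.5845, -0.0947, 0.009], [0.4657, 0.0272, 0.009], [0.4407, -0.0418, 0.009]] mean [ 0.5251 -0.0341  0.009 ]
bolts side [[0.6095, -0.0297, 0.009], [0.5824, -0.0971, 0.009], [0.464, 0.0246, 0.009], [0.4403, -0.0427, 0.009]] mean [ 0.524  -0.0362  0.009 ]
holes [[0.4836, -0.3225, 0.005], [0.457, -0.2252, 0.005]] mean [ 0.4703 -0.2738  0.005 ]
0.10082081354170369 -74.69624716332396
cov corners [[0.4934, -0.1954, 0.006], [0.53, -0.3287, 0.006], [0.4493, -0.3516, 0.006], [0.4122, -0.2187, 0.006]] mean [ 0.4713 -0.2736  0.006 ]
tube corners [[0.6782, -0.185, 0.014], [0.6601, -0.1718, 0.014], [0.6208, -0.2945, 0.014], [0.604, -0.2824, 0.014]] mean [ 0.6408 -0.2334  0.014 ]
0.12385620363247199 -117.27314982229315
tray top corners [[0.6934, 0.2781, 0.02], [0.6903, 0.1497, 0.02], [0.5836, 0.1515, 0.02], [0.5858, 0.2801, 0.02]] mean [0.6383 0.2148 0.02  ]
0.12844408901190843 0.1067802319366962
88.65712945773939
```

View pics/sr.png

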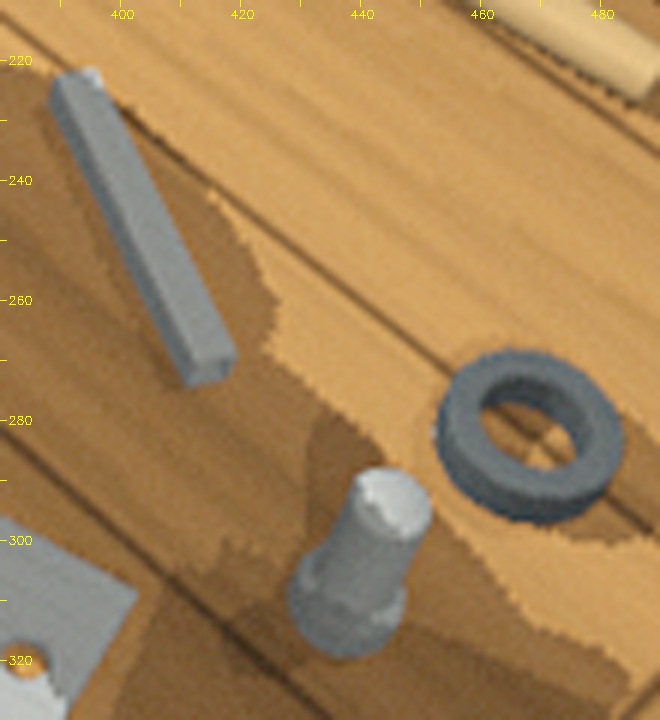

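View pics/sc.png

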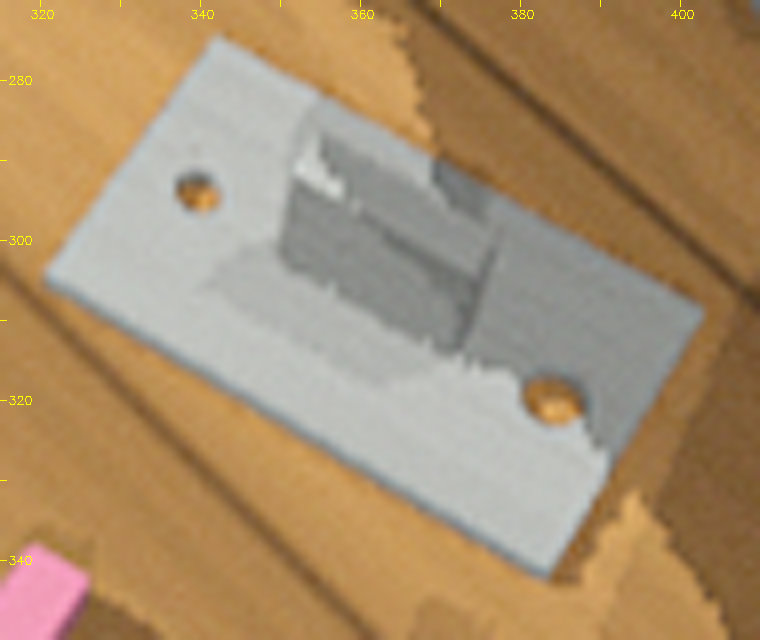

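```bash
cat > plan.py <<'E'
import sys,numpy as np
from scipy.spatial.transform import Rotation as R
from bench import state
# usage: plan.py x y z jawyaw_deg  -> remaining delta in tool axes (shares)
s=state(); M=R.from_quat(s["tool_rot"]).as_matrix()
yaw=np.degrees(np.arctan2(M[1,1],M[0,1]))
print("t",round(s["t"],2),"pos",np.round(s["tool_pos"],4),"jaw",round(yaw,2),"tilt",np.round(np.degrees(np.arccos(-M[2,2])),2),"w",round(s["width"],3),"F",np.round(s["ft_force"],1),"T",np.round(s["wrist_torque"],2))
if len(sys.argv)>3:
    tgt=np.array(list(map(float,sys.argv[1:4])))
    d=M.T@(tgt-s["tool_pos"])
    print("offset share now",np.round(d/0.5,4),"rows>=",np.ceil(np.linalg.norm(d)/0.048))
    if len(sys.argv)>4:
        y2=float(sys.argv[4]); dy=(y2-yaw+90)%180-90
        c,sn=np.cos(np.radians(y2 if abs((y2-yaw+180)%360-180)<=90 else y2+180)),np.sin(np.radians(y2 if abs((y2-yaw+180)%360-180)<=90 else y2+180))
        M2=np.array([[-sn,c,0],[c,sn,0],[0,0,-1]]).T
        M2=np.column_stack([[-sn,c,0],[c,sn,0],[0,0,-1]])
        d2=M2.T@(tgt-s["tool_pos"])
        print("turn world",round(dy,2),"share z",round(-dy/180,4),"rows>=",np.ceil(abs(dy)/8.5),"then offset",np.round(d2/0.5,4))
E
python3 plan.py 0.525 -0.034 0.25 -20.2
```

```text
t 0.25 pos [0.2186 0.4494 0.2499] jaw 64.05 tilt 0.06 w 0.997 F [ 0.2  0.1 -0.2] T [-0.03 -0.04 -0.04]
offset share now [-9.739e-01 -6.012e-01  3.000e-04] rows>= 12.0
turn world -84.25 share z 0.4681 rows>= 10.0 then offset [-6.957e-01  9.088e-01 -3.000e-04]
```

>>> {"op": "drive_tool", "data": {
  "increments": [
    {"angular": [0,0,0.0468],"offset": [0,0,0],"gripper": 1},
    {"angular": [0,0,0.0468],"offset": [0,0,0],"gripper": 1},
    {"angular": [0,0,0.0468],"offset": [0,0,0],"gripper": 1},
    {"angular": [0,0,0.0468],"offset": [0,0,0],"gripper": 1},
    {"angular": [0,0,0.0468],"offset": [0,0,0],"gripper": 1}
  ]
}}

```text
t: 0.75
tool_pos: [0.2187, 0.4495, 0.2501]
tool_rot: [0.562, 0.827, -0.0, 0.0]
ft_force: [0.4, 0.2, 0.5]
width: 1.001
```

>>> {"op": "drive_tool", "data": {
  "increments": [
    {"angular": [0,0,0.0468],"offset": [0,0,0],"gripper": 1},
    {"angular": [0,0,0.0468],"offset": [0,0,0],"gripper": 1},
    {"angular": [0,0,0.0468],"offset": [0,0,0],"gripper": 1},
    {"angular": [0,0,0.0468],"offset": [0,0,0],"gripper": 1},
    {"angular": [0,0,0.0468],"offset": [0,0,0],"gripper": 0.5},
    {"angular": [0,0,0],"offset": [-0.058,0.0757,0],"gripper": 0.5},
    {"angular": [0,0,0],"offset": [-0.058,0.0757,0],"gripper": 0.5},
    {"angular": [0,0,0],"offset": [-0.058,0.0757,0],"gripper": 0.5}
  ]
}}

```text
t: 1.55
tool_pos: [0.2956, 0.3276, 0.2501]
tool_rot: [0.82, 0.573, -0.0, 0.0]
ft_force: [0.9, 0.7, 0.1]
width: 0.499
```

```bash
python3 plan.py 0.525 -0.034 0.25 -20.2
```

```text
t 1.55 pos [0.2956 0.3276 0.2501] jaw -20.08 tilt 0.02 w 0.499 F [0.9 0.7 0.1] T [ 0.04 -0.04 -0.01]
offset share now [-5.218e-01  6.792e-01  4.000e-04] rows>= 9.0
turn world -0.12 share z 0.0007 rows>= 1.0 then offset [-5.203e-01  6.803e-01  2.000e-04]
```

>>> {"op": "drive_tool", "data": {
  "increments": [
    {"angular": [0,0,0],"offset": [-0.058,0.0757,0],"gripper": 0.5},
    {"angular": [0,0,0],"offset": [-0.058,0.0757,0],"gripper": 0.5},
    {"angular": [0,0,0],"offset": [-0.058,0.0757,0],"gripper": 0.5},
    {"angular": [0,0,0],"offset": [-0.058,0.0757,0],"gripper": 0.5},
    {"angular": [0,0,0],"offset": [-0.058,0.0757,0],"gripper": 0.5},
    {"angular": [0,0,0],"offset": [-0.058,0.0757,0],"gripper": 0.5},
    {"angular": [0,0,0],"offset": [-0.058,0.0757,0],"gripper": 0.5},
    {"angular": [0,0,0],"offset": [-0.058,0.0757,0],"gripper": 0.5}
  ]
}}

```text
t: 2.35
tool_pos: [0.5002, 0.0046, 0.2504]
tool_rot: [0.82, 0.572, 0.0, 0.0]
ft_force: [-0.0, 0.7, -0.4]
width: 0.496
```

>>> {"op": "drive_tool", "data": {
  "increments": [
    {"angular": [0,0,0],"offset": [-0.058,0.0757,0],"gripper": 0.5},
    {"angular": [0,0,0],"offset": [-0.08,0,0],"gripper": 0.5},
    {"angular": [0,0,0],"offset": [-0.08,0,0],"gripper": 0.5},
    {"angular": [0,0,0],"offset": [0,0,0],"gripper": 0.5}
  ]
}}

```text
t: 2.75
tool_pos: [0.4958, -0.1128, 0.2498]
tool_rot: [0.822, 0.57, -0.001, -0.0]
ft_force: [-0.1, 0.9, -0.3]
width: 0.502
```

```bash
python3 plan.py 0.525 -0.034 0.25 -20.2
python3 - <<'E'
from h import *
from bench import cams,state
s=cams.snapshot("wrist");save(s,"w1.pkl"); cv2.imwrite("pics/w1.png",s["color"][:,:,::-1])
print(s["origin"],R.from_quat(s["orientation"]).as_matrix()[:,2])
f=np.array([.525,-.034,0]);c,sn=np.cos(np.radians(-20.2)),np.sin(np.radians(-20.2)); M=np.array([[c,-sn,0],[sn,c,0],[0,0,1]])
for q in [(50,0,62),(-50,0,62)]: print(w2px(s,f+M@np.array(q)/1000))
E
```

```text
t 2.75 pos [ 0.4958 -0.1128  0.2498] jaw -20.56 tilt 0.12 w 0.502 F [-0.1  0.9 -0.3] T [0.02 0.   0.02]
offset share now [ 0.168  -0.0007 -0.0006] rows>= 2.0
turn world 0.36 share z -0.002 rows>= 1.0 then offset [ 0.168   0.0003 -0.0003]
[ 0.52529628 -0.03697345  0.37448042] [-0.11108648 -0.29854833 -0.94790753]
[340.89195049  91.53133475]
[220.67314809  92.2255487 ]
```

View pics/w1.png

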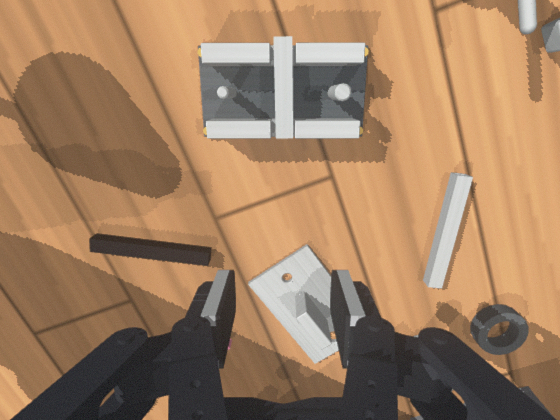

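Wrist view: the fixture is upright with studs at (342,92) and (222.5,92). The grey tube is at (448,231) and the cover's small hole at (287,277).

Run:
```python
from h import *
s=load("w1.pkl")
crop(s,190,25,380,150,4,"pics/w1f.png"); crop(s,410,160,490,300,4,"pics/w1t.png")
```

```text
(no output)
```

View pics/w1f.png

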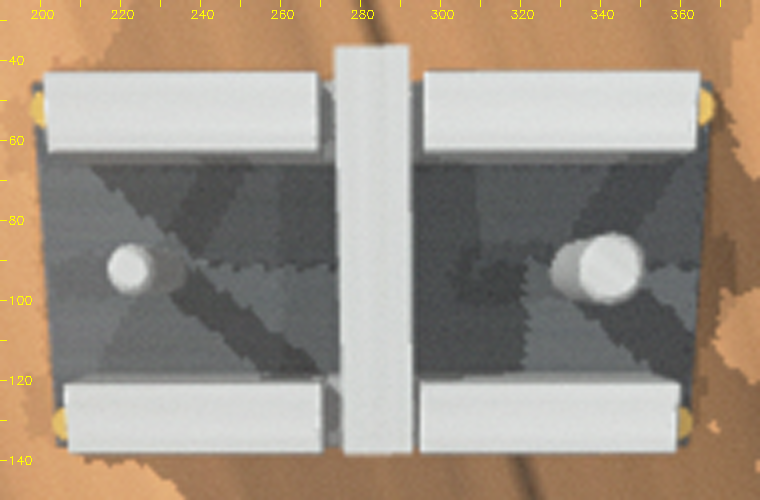

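View pics/w1t.png

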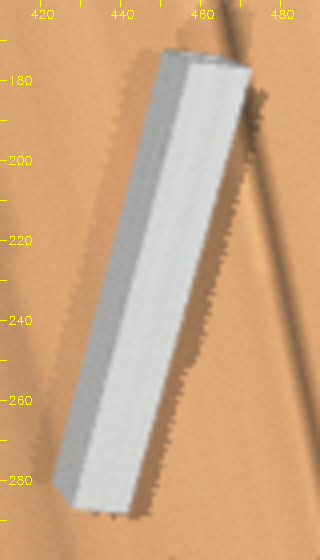

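```bash
cat > fit.py <<'E'
from h import *
from scipy.optimize import least_squares
def fit(s,model,px,x0):
    model=np.array(model)/1000; px=np.array(px)
    def W(x):
        c,sn=np.cos(x[2]),np.sin(x[2]); return model@np.array([[c,-sn,0],[sn,c,0],[0,0,1]]).T+[x[0],x[1],0]
    r=least_squares(lambda x:(w2px(s,W(x))-px).ravel(),x0,loss="soft_l1")
    print("pos",np.round(r.x[:2],4),"yaw",round(np.degrees(r.x[2]),2)); print(np.round((w2px(s,W(r.x))-px),1).tolist())
    return r.x
E
python3 - <<'E'
from fit import *
s=load("w1.pkl")
F=fit(s,[(-70,40,42),(70,40,42),(-70,24,42),(70,24,42),(-70,-24,42),(70,-24,42),(-70,-40,42),(70,-40,42),(-50,0,62),(50,0,62)],
 [(200.75,43),(365,43),(201.75,62.5),(364.25,62.5),(206.25,120.5),(360,120.5),(207,138),(359.75,138),(222.25,92),(342.75,92.25)],[.525,-.034,-.35])
T=fit(s,[(-8,42.5,40),(8,42.5,40),(8,-42.5,40),(-8,-42.5,40)],[(273.5,36.25),(292.25,36.25),(293,138.25),(275.75,138.25)],[.525,-.034,-.35])
# tube long: top face corners: far end (457,176.. )
U=fit(s,[(-8,65,16),(8,65,16),(8,-65,16),(-8,-65,16)],[(457,175.5),(472.5,177),(442.5,288.3),(428,287)],[.64,-.233,-.47])
t=load("top.pkl")
F2=fit(t,[(-70,32,9),(70,32,9),(-50,0,62),(50,0,62)],[(258.8,229.7),(282.3,168.8),(278.5,224.5),(293.9,182.6)],[.525,-.034,-.35])
C=fit(t,[(50,0,3),(-50,0,3),(-70,42,6),(70,42,6),(70,-42,6),(-70,-42,6)],[(406,223),(365.5,234),(353,218.5),(408.5,203.5),(418.5,237.5),(363,253)],[.47,-.273,-1.3])
E
```

```text
pos [ 0.5267 -0.0348] yaw -20.49
[[-0.2, -0.4], [0.3, -0.5], [0.2, 0.5], [-0.3, 0.4], [-0.5, -0.1], [0.1, -0.2], [-0.0, 0.3], [-0.8, 0.2], [0.6, 0.2], [0.3, -0.1]]
pos [ 0.5281 -0.0328] yaw -19.6
[[-0.0, 0.3], [0.1, 0.0], [-0.0, -0.4], [-0.0, -0.1]]
pos [ 0.6447 -0.2351] yaw -26.06
[[0.1, 0.2], [-0.1, 0.1], [-0.4, -0.2], [0.4, -0.1]]
pos [ 0.5246 -0.0327] yaw -20.3
[[2.4, -1.8], [-0.1, 3.5], [-0.7, 0.1], [-0.3, -0.2]]
pos [ 0.4709 -0.2739] yaw -74.46
[[-0.5, -0.3], [-0.0, -0.3], [-0.1, 0.3], [0.6, -0.0], [0.4, 0.1], [-0.4, 0.2]]
```

```bash
python3 plan.py 0.5277 -0.0335 0.12 -20.2
```

```text
t 2.8 pos [ 0.4966 -0.1109  0.25  ] jaw -20.45 tilt 0.04 w 0.5 F [ 0.4  0.6 -0.1] T [-0.01 -0.    0.01]
offset share now [0.1668 0.0044 0.2601] rows>= 4.0
turn world 0.25 share z -0.0014 rows>= 1.0 then offset [0.1667 0.0049 0.2601]
```

>>> {"op": "drive_tool", "data": {
  "increments": [
    {"angular": [0,0,-0.0014],"offset": [0.0834,0.0025,0],"gripper": 0.5},
    {"angular": [0,0,0],"offset": [0.0834,0.0025,0],"gripper": 0.5},
    {"angular": [0,0,0],"offset": [0,0,0.08],"gripper": 0.5},
    {"angular": [0,0,0],"offset": [0,0,0.08],"gripper": 0.5},
    {"angular": [0,0,0],"offset": [0,0,0.08],"gripper": 0.5},
    {"angular": [0,0,0],"offset": [0,0,0.02],"gripper": 0.5},
    {"angular": [0,0,0],"offset": [0,0,0],"gripper": 0.5}
  ]
}}

```text
t: 3.5
tool_pos: [0.5271, -0.0303, 0.1189]
tool_rot: [0.818, 0.575, -0.002, -0.001]
ft_force: [0.7, -0.3, 1.1]
width: 0.503
```

```bash
python3 plan.py 0.5277 -0.0335 0.046 -20.2
python3 - <<'E'
from h import *
from bench import cams
s=cams.snapshot("side");crop(s,240,140,380,260,5,"pics/s1.png")
E
```

```text
t 3.5 pos [ 0.5271 -0.0303  0.1189] jaw -19.86 tilt 0.24 w 0.503 F [ 0.7 -0.3  1.1] T [ 0.05 -0.   -0.01]
offset share now [-0.0054  0.0039  0.1458] rows>= 2.0
turn world -0.34 share z 0.0019 rows>= 1.0 then offset [-0.0055  0.0034  0.1458]
```

View pics/s1.png

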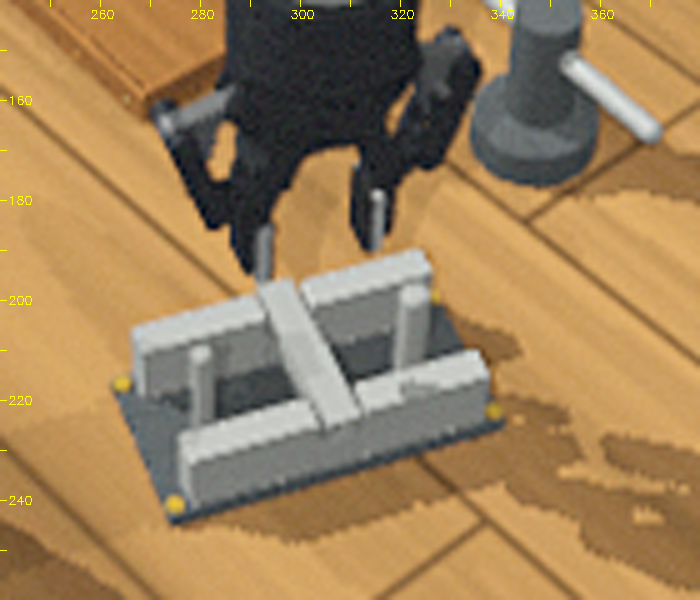

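>>> {"op": "drive_tool", "data": {
  "increments": [
    {"angular": [0,0,0],"offset": [0,0,0],"gripper": 0.35},
    {"angular": [0,0,0],"offset": [0,0,0.03],"gripper": 0.35},
    {"angular": [0,0,0],"offset": [0,0,0.03],"gripper": 0.35},
    {"angular": [0,0,0],"offset": [0,0,0],"gripper": 0.35},
    {"angular": [0,0,0],"offset": [0,0,0],"gripper": 0.35}
  ]
}}

```text
t: 4.05
tool_pos: [0.5294, -0.0315, 0.092]
tool_rot: [0.819, 0.574, 0.001, 0.001]
ft_force: [-0.7, 0.1, 1.3]
width: 0.348
```

```bash
python3 plan.py 0.5277 -0.0335 0.048 -20.2
python3 - <<'E'
from h import *
from bench import cams
s=cams.snapshot("side");crop(s,240,140,380,260,5,"pics/s2.png")
s=cams.snapshot("wrist");cv2.imwrite("pics/w2.png",s["color"][:,:,::-1])
E
```

```text
t 4.05 pos [ 0.5294 -0.0315  0.092 ] jaw -19.94 tilt 0.15 w 0.348 F [-0.7  0.1  1.3] T [ 0.01 -0.02 -0.01]
offset share now [-0.0051 -0.002   0.088 ] rows>= 1.0
turn world -0.26 share z 0.0014 rows>= 1.0 then offset [-0.005  -0.0018  0.088 ]
```

View pics/s2.png

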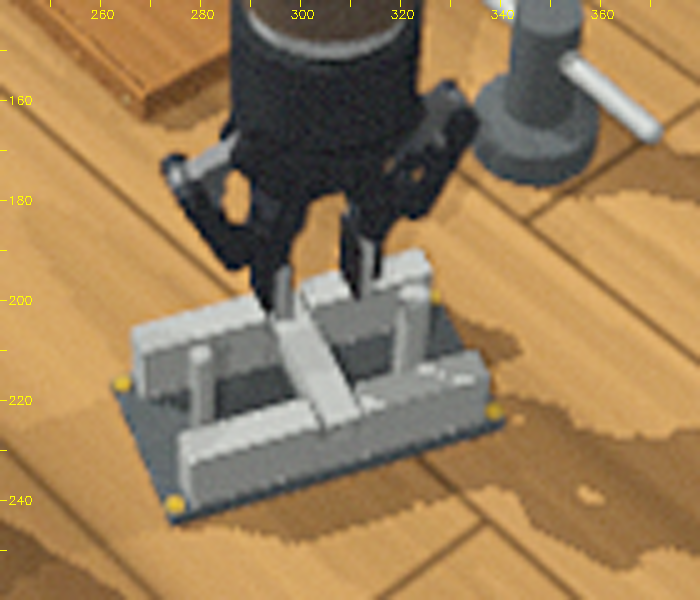

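View pics/w2.png

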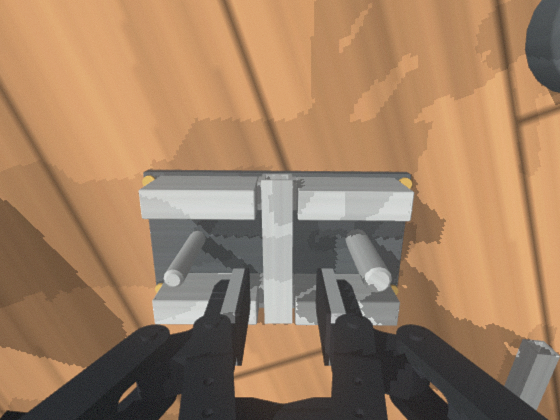

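>>> {"op": "drive_tool", "data": {
  "increments": [
    {"angular": [0,0,0.001],"offset": [-0.004,0,0.02],"gripper": 0.35},
    {"angular": [0,0,0],"offset": [0,0,0.03],"gripper": 0.35},
    {"angular": [0,0,0],"offset": [0,0,0.02],"gripper": 0.35},
    {"angular": [0,0,0],"offset": [0,0,0.014],"gripper": 0.35},
    {"angular": [0,0,0],"offset": [0,0,0],"gripper": 0.35}
  ]
}}

```text
t: 4.65
tool_pos: [0.5267, -0.0332, 0.0471]
tool_rot: [0.82, 0.573, -0.001, -0.001]
ft_force: [-0.1, 0.3, -0.4]
width: 0.349
```

```bash
python3 plan.py 0.5277 -0.0335 0.048 -20.2
python3 - <<'E'
from h import *
from bench import cams
s=cams.snapshot("side");crop(s,240,140,380,260,5,"pics/s3.png")
E
```

```text
t 4.65 pos [ 0.5267 -0.0332  0.0471] jaw -20.12 tilt 0.14 w 0.349 F [-0.1  0.3 -0.4] T [-0.05 -0.01 -0.01]
offset share now [ 0.0001  0.0021 -0.0019] rows>= 1.0
turn world -0.08 share z 0.0005 rows>= 1.0 then offset [ 0.0001  0.0021 -0.0019]
```

View pics/s3.png

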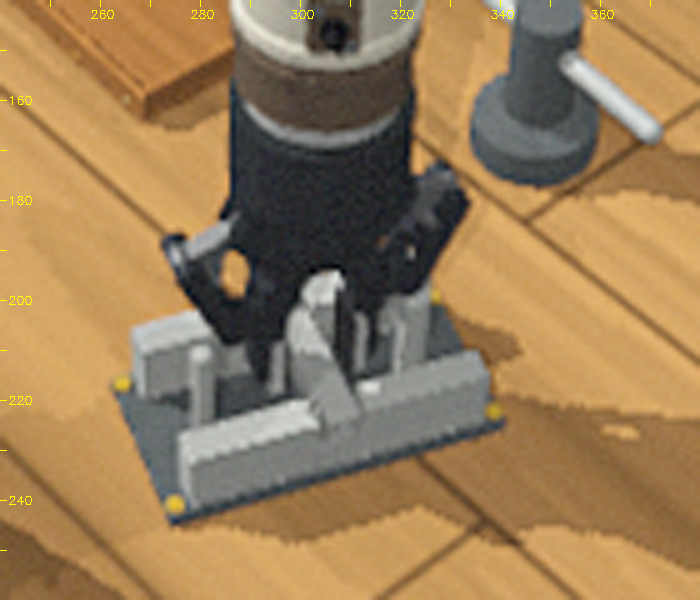

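>>> {"op": "drive_tool", "data": {
  "increments": [
    {"angular": [0,0,0],"offset": [0,0,0],"gripper": 0},
    {"angular": [0,0,0],"offset": [0,0,0],"gripper": 0},
    {"angular": [0,0,0],"offset": [0,0,0],"gripper": 0},
    {"angular": [0,0,0],"offset": [0,0,0],"gripper": 0}
  ]
}}

```text
t: 5.1
tool_pos: [0.5282, -0.0332, 0.0489]
tool_rot: [0.82, 0.573, 0.001, 0.0]
ft_force: [-0.6, 1.3, 2.2]
width: 0.165
```

>>> {"op": "drive_tool", "data": {
  "increments": [
    {"angular": [0,0,0],"offset": [0,0,-0.02],"gripper": 0},
    {"angular": [0,0,0],"offset": [0,0,-0.06],"gripper": 0},
    {"angular": [0,0,0],"offset": [0,0,-0.08],"gripper": 0},
    {"angular": [0,0,0],"offset": [0,0,-0.06],"gripper": 0},
    {"angular": [0,0,0],"offset": [0,0,0],"gripper": 0}
  ]
}}

```text
t: 5.6
tool_pos: [0.5309, -0.0334, 0.1639]
tool_rot: [0.82, 0.573, 0.004, 0.003]
ft_force: [0.8, 0.2, -1.3]
width: 0.161
```

```bash
python3 plan.py 0.638 0.215 0.158 0
python3 - <<'E'
from h import *
from bench import cams
s=cams.snapshot("side");crop(s,240,110,380,230,5,"pics/s4.png")
E
```

```text
t 5.6 pos [ 0.5309 -0.0334  0.1639] jaw -20.11 tilt 0.58 w 0.161 F [ 0.8  0.2 -1.3] T [ 0.02 -0.06 -0.01]
offset share now [0.5401 0.0301 0.0137] rows>= 6.0
turn world 20.11 share z -0.1117 rows>= 3.0 then offset [0.4968 0.2142 0.0118]
```

View pics/s4.png

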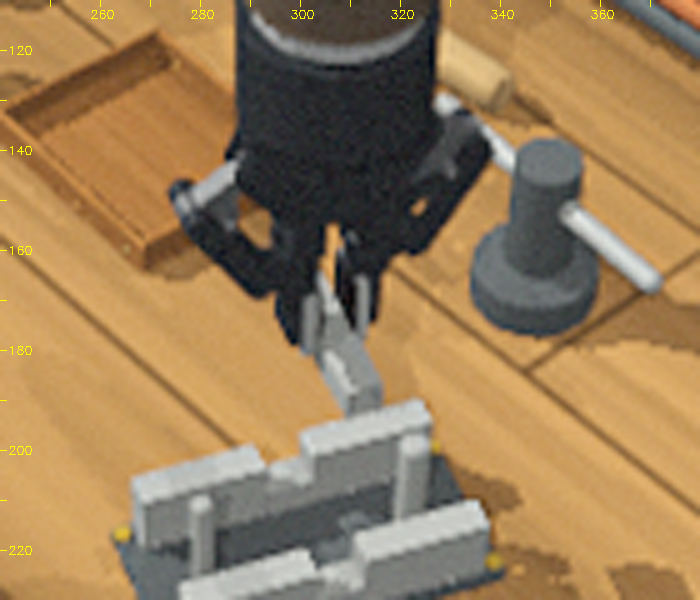

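>>> {"op": "drive_tool", "data": {
  "increments": [
    {"angular": [0,0,-0.035],"offset": [0,0,0],"gripper": 0},
    {"angular": [0,0,-0.035],"offset": [0,0,0],"gripper": 0},
    {"angular": [0,0,-0.035],"offset": [0,0,0],"gripper": 0},
    {"angular": [0,0,0],"offset": [0.0828,0.0357,0],"gripper": 0},
    {"angular": [0,0,0],"offset": [0.0828,0.0357,0],"gripper": 0},
    {"angular": [0,0,0],"offset": [0.0828,0.0357,0],"gripper": 0},
    {"angular": [0,0,0],"offset": [0.0828,0.0357,0],"gripper": 0},
    {"angular": [0,0,0],"offset": [0.0828,0.0357,0],"gripper": 0}
  ]
}}

```text
t: 6.45
tool_pos: [0.6208, 0.1732, 0.1566]
tool_rot: [0.715, 0.7, -0.001, -0.001]
ft_force: [0.1, -0.3, -0.5]
width: 0.167
```

>>> {"op": "drive_tool", "data": {
  "increments": [
    {"angular": [0,0,0],"offset": [0.0828,0.0357,0],"gripper": 0},
    {"angular": [0,0,0],"offset": [0,0,0.04],"gripper": 0},
    {"angular": [0,0,0],"offset": [0,0,0.06],"gripper": 0},
    {"angular": [0,0,0],"offset": [0,0,0.04],"gripper": 0},
    {"angular": [0,0,0],"offset": [0,0,0],"gripper": 0}
  ]
}}

```text
t: 6.95
tool_pos: [0.636, 0.2118, 0.0823]
tool_rot: [0.714, 0.7, -0.005, -0.002]
ft_force: [0.1, -0.4, -1.6]
width: 0.164
```

```bash
python3 plan.py 0.638 0.215 0.03 -1.3
python3 - <<'E'
from h import *
from bench import cams
s=cams.snapshot("side");crop(s,200,50,340,170,5,"pics/s5.png")
s=cams.snapshot("top");crop(s,120,100,260,220,5,"pics/t5.png")
E
```

```text
t 6.95 pos [0.636  0.2118 0.0823] jaw -1.19 tilt 0.65 w 0.164 F [ 0.1 -0.4 -1.6] T [-0.03 -0.02  0.02]
offset share now [0.0068 0.005  0.1045] rows>= 2.0
turn world -0.11 share z 0.0006 rows>= 1.0 then offset [0.0064 0.0038 0.1046]
```

View pics/s5.png

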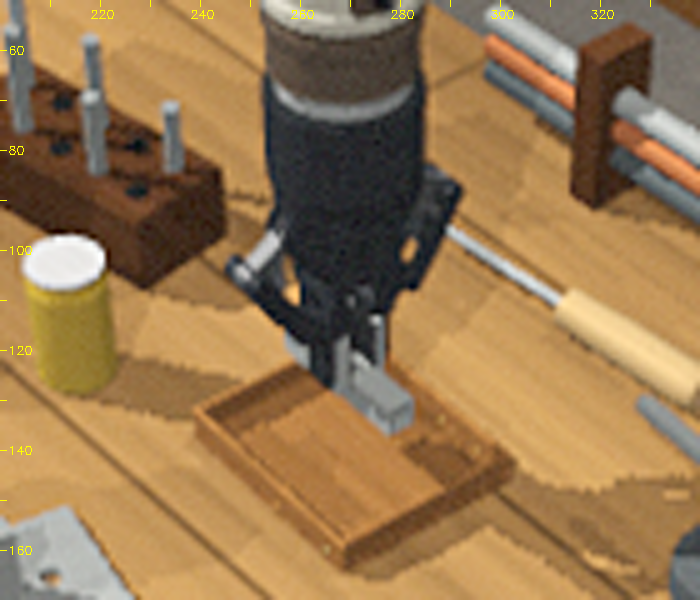

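View pics/t5.png

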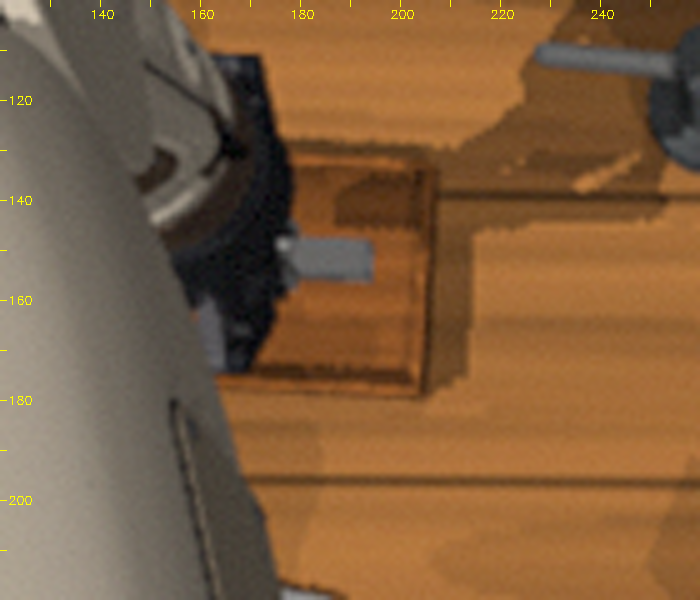

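>>> {"op": "drive_tool", "data": {
  "increments": [
    {"angular": [0,0,0],"offset": [0.005,0.003,0.04],"gripper": 0},
    {"angular": [0,0,0],"offset": [0,0,0.04],"gripper": 0},
    {"angular": [0,0,0],"offset": [0,0,0.02],"gripper": 0},
    {"angular": [0,0,0],"offset": [0,0,0.0],"gripper": 0},
    {"angular": [0,0,0],"offset": [0,0,0],"gripper": 0}
  ]
}}

```text
t: 7.55
tool_pos: [0.6422, 0.2154, 0.0395]
tool_rot: [0.715, 0.7, 0.001, 0.0]
ft_force: [0.3, -0.0, -0.1]
width: 0.164
```

```bash
python3 plan.py 0.638 0.215 0.029 -1.3
python3 - <<'E'
from h import *
from bench import cams
s=cams.snapshot("side");crop(s,200,50,340,170,5,"pics/s6.png")
E
python3 plan.py 0.638 0.215 0.029 -1.3
```

```text
t 7.55 pos [0.6422 0.2154 0.0395] jaw -1.22 tilt 0.09 w 0.164 F [ 0.3 -0.  -0.1] T [-0.    0.03 -0.01]
offset share now [-0.0011 -0.0085  0.021 ] rows>= 1.0
turn world -0.08 share z 0.0004 rows>= 1.0 then offset [-0.0011 -0.0084  0.0211]
t 7.6 pos [0.6426 0.2156 0.0399] jaw -1.22 tilt 0.14 w 0.167 F [ 0.4 -0.3 -0.4] T [ 0.05 -0.01 -0.02]
offset share now [-0.0013 -0.0091  0.0218] rows>= 1.0
turn world -0.08 share z 0.0004 rows>= 1.0 then offset [-0.0013 -0.0091  0.0219]
```

View pics/s6.png

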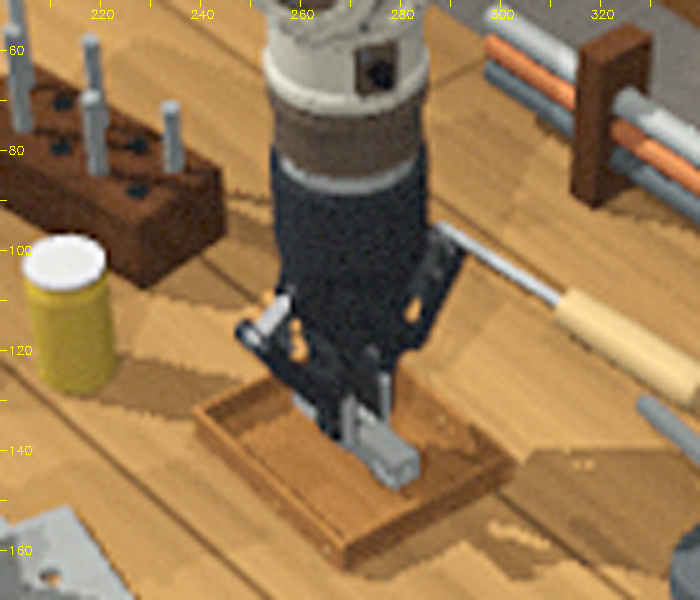

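>>> {"op": "drive_tool", "data": {
  "increments": [
    {"angular": [0,0,0],"offset": [0,-0.004,0.012],"gripper": 0},
    {"angular": [0,0,0],"offset": [0,0,0.01],"gripper": 0},
    {"angular": [0,0,0],"offset": [0,0,0],"gripper": 0},
    {"angular": [0,0,0],"offset": [0,0,0],"gripper": 0}
  ]
}}

```text
t: 8.0
tool_pos: [0.64, 0.2156, 0.0289]
tool_rot: [0.715, 0.7, 0.001, 0.0]
ft_force: [-1.0, -1.1, 4.9]
width: 0.161
```

```bash
python3 plan.py 0.638 0.215 0.029 -1.3
```

```text
t 8.0 pos [0.64   0.2156 0.0289] jaw -1.21 tilt 0.11 w 0.161 F [-1.  -1.1  4.9] T [-0.13  0.42 -0.01]
offset share now [-0.0014 -0.004  -0.0001] rows>= 1.0
turn world -0.09 share z 0.0005 rows>= 1.0 then offset [-0.0014 -0.004  -0.0001]
```

>>> {"op": "drive_tool", "data": {
  "increments": [
    {"angular": [0,0,0],"offset": [0,0,0],"gripper": 0.3},
    {"angular": [0,0,0],"offset": [0,0,0],"gripper": 0.4},
    {"angular": [0,0,0],"offset": [0,0,0],"gripper": 0.45},
    {"angular": [0,0,0],"offset": [0,0,0],"gripper": 0.45},
    {"angular": [0,0,0],"offset": [0,0,-0.05],"gripper": 0.45},
    {"angular": [0,0,0],"offset": [0,0,-0.09],"gripper": 0.45},
    {"angular": [0,0,0],"offset": [0,0,-0.09],"gripper": 0.45},
    {"angular": [0,0,0],"offset": [0,0,-0.05],"gripper": 0.45}
  ]
}}

```text
t: 8.8
tool_pos: [0.6411, 0.2159, 0.1718]
tool_rot: [0.715, 0.7, 0.003, 0.001]
ft_force: [0.1, 0.3, 0.4]
width: 0.448
```

```bash
python3 plan.py 0.6447 -0.2351 0.16 -26.06;  python3 - <<'E'
from h import *
from bench import cams
s=cams.snapshot("side");crop(s,200,50,340,170,5,"pics/s7.png")
E
```

```text
t 8.8 pos [0.6411 0.2159 0.1718] jaw -1.21 tilt 0.33 w 0.448 F [0.1 0.3 0.4] T [ 0.   -0.02  0.03]
offset share now [-0.9016  0.0262  0.0219] rows>= 10.0
turn world -24.85 share z 0.138 rows>= 3.0 then offset [-0.807   0.4028  0.0235]
```

View pics/s7.png

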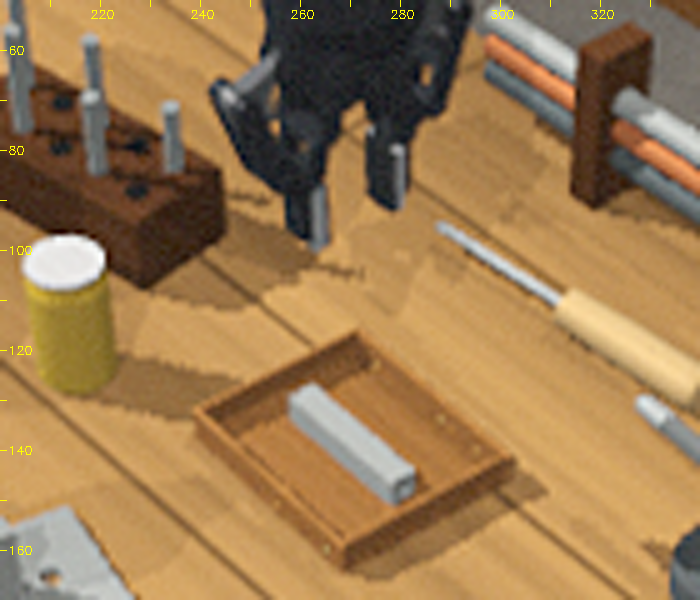

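The short tube lies flat in the middle of the tray, around (271,141), and is released.

>>> {"op": "drive_tool", "data": {
  "increments": [
    {"angular": [0,0,0.046],"offset": [0,0,0],"gripper": 0.6},
    {"angular": [0,0,0.046],"offset": [0,0,0],"gripper": 0.6},
    {"angular": [0,0,0.046],"offset": [0,0,0],"gripper": 0.6},
    {"angular": [0,0,0],"offset": [-0.0807,0.0403,0],"gripper": 0.6},
    {"angular": [0,0,0],"offset": [-0.0807,0.0403,0],"gripper": 0.6},
    {"angular": [0,0,0],"offset": [-0.0807,0.0403,0],"gripper": 0.6},
    {"angular": [0,0,0],"offset": [-0.0807,0.0403,0],"gripper": 0.6},
    {"angular": [0,0,0],"offset": [-0.0807,0.0403,0],"gripper": 0.6}
  ]
}}

```text
t: 9.65
tool_pos: [0.6411, -0.0118, 0.1669]
tool_rot: [0.848, 0.53, -0.0, -0.0]
ft_force: [0.8, -0.3, -0.3]
width: 0.601
```

>>> {"op": "drive_tool", "data": {
  "increments": [
    {"angular": [0,0,0],"offset": [-0.0807,0.0403,0],"gripper": 0.6},
    {"angular": [0,0,0],"offset": [-0.0807,0.0403,0],"gripper": 0.6},
    {"angular": [0,0,0],"offset": [-0.0807,0.0403,0],"gripper": 0.6},
    {"angular": [0,0,0],"offset": [-0.0807,0.0403,0],"gripper": 0.6},
    {"angular": [0,0,0],"offset": [-0.0807,0.0403,0],"gripper": 0.6},
    {"angular": [0,0,0],"offset": [0,0,0.06],"gripper": 0.6},
    {"angular": [0,0,0],"offset": [0,0,0.06],"gripper": 0.6},
    {"angular": [0,0,0],"offset": [0,0,0],"gripper": 0.6}
  ]
}}

```text
t: 10.45
tool_pos: [0.6395, -0.2351, 0.1013]
tool_rot: [0.849, 0.529, -0.003, -0.004]
ft_force: [-1.1, 0.2, -0.7]
width: 0.6
```

```bash
python3 plan.py 0.6447 -0.2351 0.022 -26.06;  python3 - <<'E'
from h import *
from bench import cams
s=cams.snapshot("side");crop(s,360,170,500,290,5,"pics/s8.png")
s=cams.snapshot("wrist");cv2.imwrite("pics/w8.png",s["color"][:,:,::-1])
E
python3 plan.py 0.6447 -0.2351 0.022 -26.06
```

```text
t 10.45 pos [ 0.6395 -0.2351  0.1013] jaw -26.12 tilt 0.63 w 0.6 F [-1.1  0.2 -0.7] T [0.03 0.09 0.01]
offset share now [0.0047 0.011  0.1585] rows>= 2.0
turn world 0.06 share z -0.0003 rows>= 1.0 then offset [0.0045 0.0093 0.1586]
t 10.55 pos [ 0.6427 -0.2353  0.1065] jaw -26.04 tilt 0.14 w 0.601 F [-0.5 -0.4 -0. ] T [-0.   -0.02 -0.01]
offset share now [0.0022 0.0038 0.1691] rows>= 2.0
turn world -0.02 share z 0.0001 rows>= 1.0 then offset [0.0021 0.0034 0.1691]
```

View pics/s8.png

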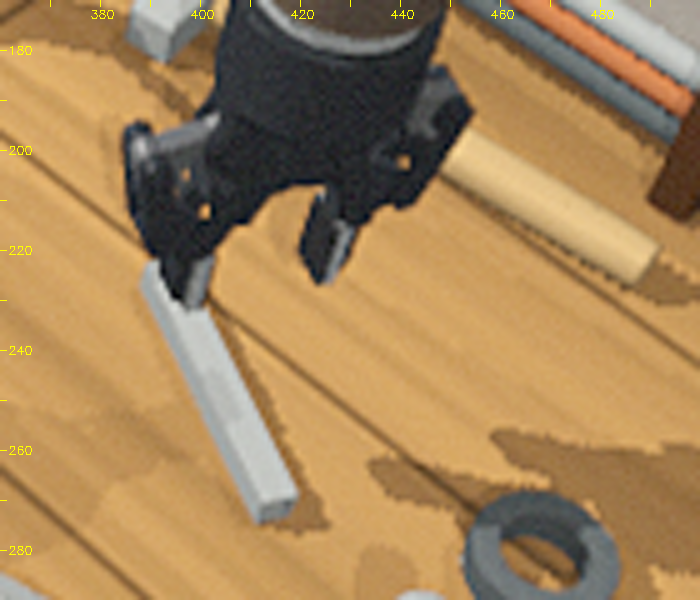

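View pics/w8.png

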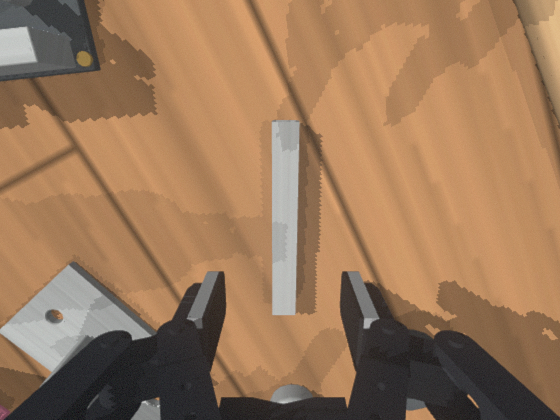

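Run:
```python
from h import *
from fit import fit
from bench import cams,state
s=cams.snapshot("wrist");save(s,"w9.pkl");crop(s,255,110,315,325,3,"pics/w9.png")
t=load("top.pkl");print("stake foot",px2w(t,428,184,.005),"top",px2w(t,440.5,180,.075)); print("collar",px2w(t,430,145,.01))
print(state()["tool_pos"])
```

```text
stake foot [ 0.57726532 -0.37696707  0.005     ] top [ 0.578432   -0.37510696  0.075     ]
collar [ 0.67068042 -0.38119483  0.01      ]
[ 0.6438912  -0.23545431  0.10822604]
```

View pics/w9.png

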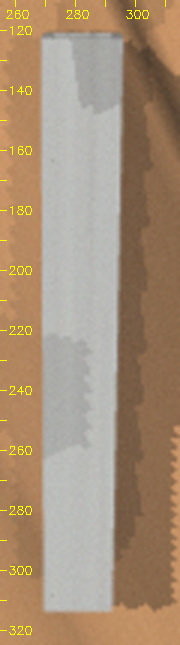

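```bash
python3 - <<'E'
from fit import *
s=load("w9.pkl")
fit(s,[(-8,65,16),(8,65,16),(8,-65,16),(-8,-65,16)],[(269,122.7),(296.3,122.7),(292.7,313.7),(269.3,313.7)],[.64,-.233,-.47])
E
python3 plan.py 0.6447 -0.2351 0.022 -26.06
```

```text
pos [ 0.6436 -0.2346] yaw -26.5
[[0.0, 0.3], [-0.1, 0.5], [-0.3, -0.5], [0.4, -0.7]]
t 10.6 pos [ 0.6439 -0.2355  0.1082] jaw -26.02 tilt 0.05 w 0.599 F [-0.4  0.8 -0.2] T [ 0.06 -0.01 -0.02]
offset share now [0.0013 0.001  0.1725] rows>= 2.0
turn world -0.04 share z 0.0002 rows>= 1.0 then offset [0.0013 0.0011 0.1725]
```

>>> {"op": "drive_tool", "data": {
  "increments": [
    {"angular": [0,0,0.002],"offset": [0.001,0,0.05],"gripper": 0.5},
    {"angular": [0,0,0],"offset": [0,0,0.06],"gripper": 0.5},
    {"angular": [0,0,0],"offset": [0,0,0.04],"gripper": 0.5},
    {"angular": [0,0,0],"offset": [0,0,0.018],"gripper": 0.5},
    {"angular": [0,0,0],"offset": [0,0,0],"gripper": 0.5},
    {"angular": [0,0,0],"offset": [0,0,0],"gripper": 0.5}
  ]
}}

```text
t: 11.2
tool_pos: [0.6451, -0.2354, 0.0254]
tool_rot: [0.85, 0.527, 0.001, 0.001]
ft_force: [0.2, -0.5, -0.2]
width: 0.5
```

```bash
python3 plan.py 0.644 -0.235 0.023 -26.2;  python3 - <<'E'
from h import *
from bench import cams
s=cams.snapshot("side");crop(s,360,170,500,290,5,"pics/s10.png")
E
```

```text
t 11.2 pos [ 0.6451 -0.2354  0.0254] jaw -26.39 tilt 0.19 w 0.5 F [ 0.2 -0.5 -0.2] T [-0.07 -0.04 -0.01]
offset share now [-0.0003 -0.0022  0.0048] rows>= 1.0
turn world 0.19 share z -0.001 rows>= 1.0 then offset [-0.0002 -0.0022  0.0048]
```

View pics/s10.png

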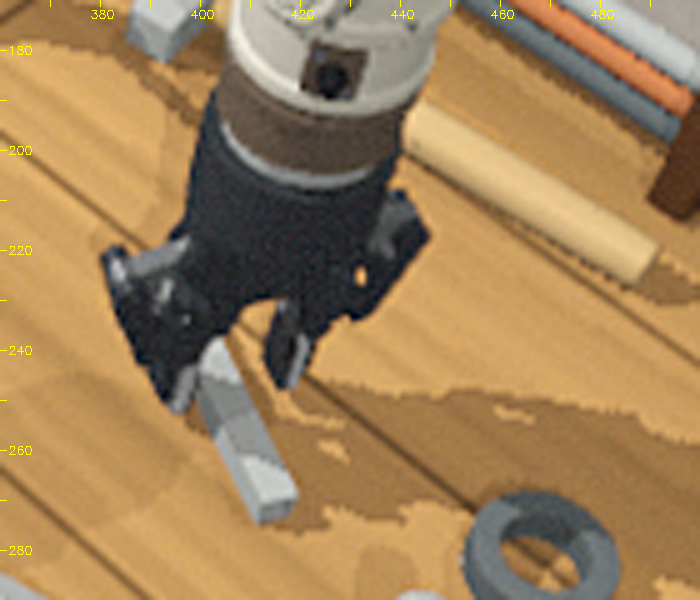

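>>> {"op": "drive_tool", "data": {
  "increments": [
    {"angular": [0,0,0],"offset": [0,0,0.004],"gripper": 0.4},
    {"angular": [0,0,0],"offset": [0,0,0],"gripper": 0},
    {"angular": [0,0,0],"offset": [0,0,0],"gripper": 0},
    {"angular": [0,0,0],"offset": [0,0,0],"gripper": 0},
    {"angular": [0,0,0],"offset": [0,0,0],"gripper": 0}
  ]
}}

```text
t: 11.75
tool_pos: [0.6441, -0.2354, 0.0224]
tool_rot: [0.85, 0.527, 0.0, 0.001]
ft_force: [-0.8, 0.5, 6.3]
width: 0.163
```

```bash
python3 plan.py 0.527 -0.0345 0.144 -20.4
```

```text
t 11.75 pos [ 0.6441 -0.2354  0.0224] jaw -26.42 tilt 0.09 w 0.163 F [-0.8  0.5  6.3] T [ 0.12  0.21 -0.02]
offset share now [ 0.2558 -0.3881 -0.2438] rows>= 6.0
turn world 6.02 share z -0.0334 rows>= 1.0 then offset [ 0.295  -0.3596 -0.2433]
```

>>> {"op": "drive_tool", "data": {
  "increments": [
    {"angular": [0,0,0],"offset": [0,0,-0.02],"gripper": 0},
    {"angular": [0,0,0],"offset": [0,0,-0.05],"gripper": 0},
    {"angular": [0,0,0],"offset": [0,0,-0.08],"gripper": 0},
    {"angular": [0,0,0],"offset": [0,0,-0.07],"gripper": 0},
    {"angular": [0,0,0],"offset": [0,0,-0.02],"gripper": 0},
    {"angular": [0,0,0],"offset": [0,0,0],"gripper": 0},
    {"angular": [0,0,0],"offset": [0,0,0],"gripper": 0}
  ]
}}

```text
t: 12.45
tool_pos: [0.6427, -0.2349, 0.1396]
tool_rot: [0.85, 0.527, -0.001, -0.001]
ft_force: [-0.4, 0.4, -0.6]
width: 0.166
```

```bash
python3 plan.py 0.527 -0.0345 0.144 -20.4;python3 - <<'E'
from h import *
from bench import cams
s=cams.snapshot("side");crop(s,360,130,500,250,5,"pics/s11.png")
E
```

```text
t 12.45 pos [ 0.6427 -0.2349  0.1396] jaw -26.41 tilt 0.15 w 0.166 F [-0.4  0.4 -0.6] T [ 0.03 -0.    0.01]
offset share now [ 0.256  -0.3855 -0.0078] rows>= 5.0
turn world 6.01 share z -0.0334 rows>= 1.0 then offset [ 0.295  -0.3565 -0.0088]
```

View pics/s11.png

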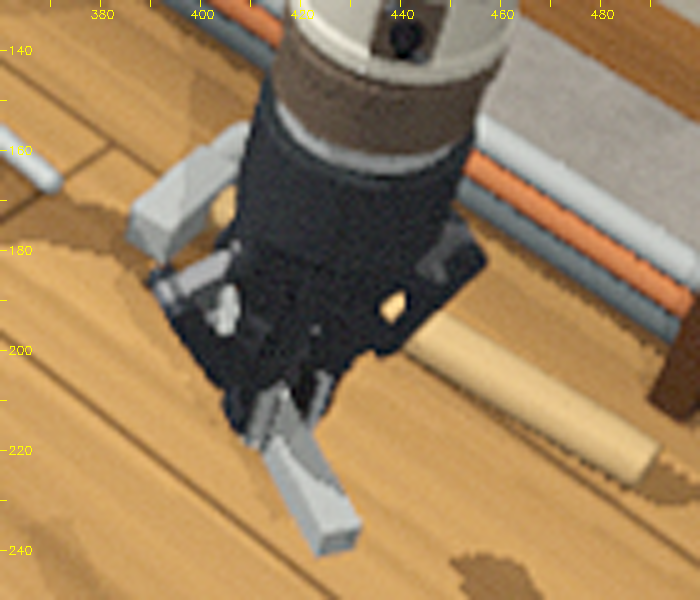

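>>> {"op": "drive_tool", "data": {
  "increments": [
    {"angular": [0,0,-0.0334],"offset": [0,0,0],"gripper": 0},
    {"angular": [0,0,0],"offset": [0.049,-0.0594,0],"gripper": 0},
    {"angular": [0,0,0],"offset": [0.049,-0.0594,0],"gripper": 0},
    {"angular": [0,0,0],"offset": [0.049,-0.0594,0],"gripper": 0},
    {"angular": [0,0,0],"offset": [0.049,-0.0594,0],"gripper": 0},
    {"angular": [0,0,0],"offset": [0.049,-0.0594,0],"gripper": 0},
    {"angular": [0,0,0],"offset": [0.049,-0.0594,0],"gripper": 0},
    {"angular": [0,0,0],"offset": [0,0,0],"gripper": 0}
  ]
}}

```text
t: 13.3
tool_pos: [0.5231, -0.0317, 0.1388]
tool_rot: [0.82, 0.573, -0.003, -0.003]
ft_force: [0.9, -0.5, -1.8]
width: 0.168
```

>>> {"op": "drive_tool", "data": {
  "increments": [
    {"angular": [0,0,0],"offset": [0,0,0.05],"gripper": 0},
    {"angular": [0,0,0],"offset": [0,0,0.04],"gripper": 0},
    {"angular": [0,0,0],"offset": [0,0,0],"gripper": 0},
    {"angular": [0,0,0],"offset": [0,0,0],"gripper": 0},
    {"angular": [0,0,0],"offset": [0,0,0],"gripper": 0}
  ]
}}

```text
t: 13.8
tool_pos: [0.5283, -0.0356, 0.0967]
tool_rot: [0.821, 0.571, 0.0, 0.0]
ft_force: [0.7, 0.0, -1.0]
width: 0.167
```

```bash
python3 plan.py 0.527 -0.0345 0.0465 -20.4;python3 - <<'E'
from h import *
from bench import cams
s=cams.snapshot("side");crop(s,230,130,370,250,5,"pics/s12.png")
s=cams.snapshot("wrist");save(s,"w12.pkl");cv2.imwrite("pics/w12.png",s["color"][:,:,::-1])
E
python3 plan.py 0.527 -0.0345 0.0465 -20.4
```

```text
t 13.8 pos [ 0.5283 -0.0356  0.0967] jaw -20.42 tilt 0.03 w 0.167 F [ 0.7  0.  -1. ] T [0.02 0.01 0.01]
offset share now [ 0.0012 -0.0034  0.1003] rows>= 2.0
turn world 0.02 share z -0.0001 rows>= 1.0 then offset [ 0.0012 -0.0033  0.1003]
t 13.9 pos [ 0.5286 -0.0356  0.0972] jaw -20.42 tilt 0.1 w 0.165 F [-0.3  0.1  0.1] T [-0.02  0.02 -0.02]
offset share now [ 0.0008 -0.004   0.1013] rows>= 2.0
turn world 0.02 share z -0.0001 rows>= 1.0 then offset [ 0.0009 -0.0038  0.1014]
```

View pics/s12.png

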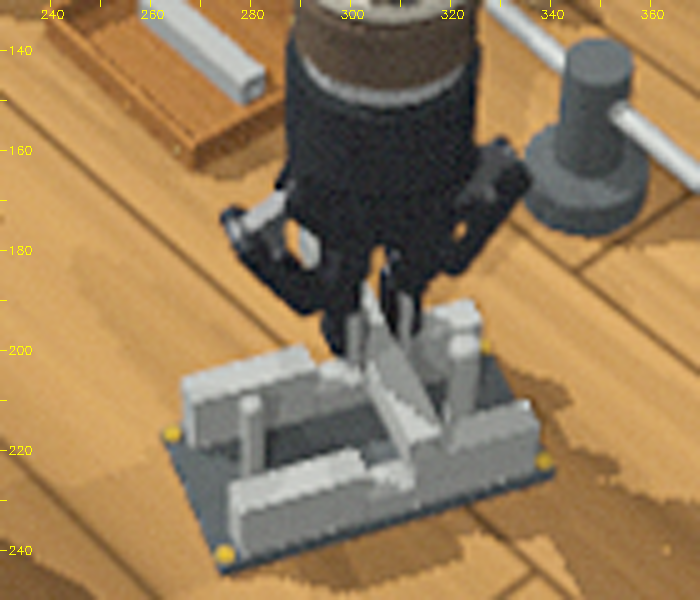

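View pics/w12.png

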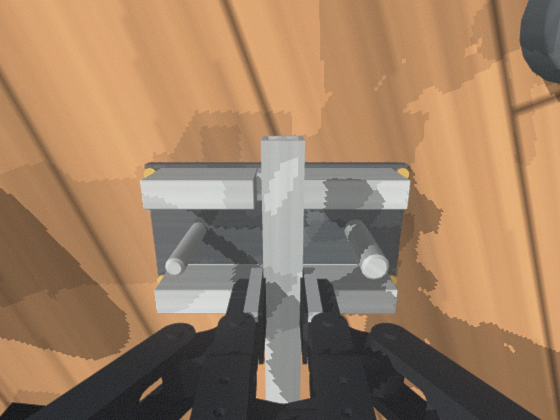

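Run:
```python
from h import *
s=load("w12.pkl");crop(s,130,120,420,320,2,"pics/w12c.png")
crop(s,240,125,320,215,6,"pics/w12d.png")
```

```text
(no output)
```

View pics/w12c.png

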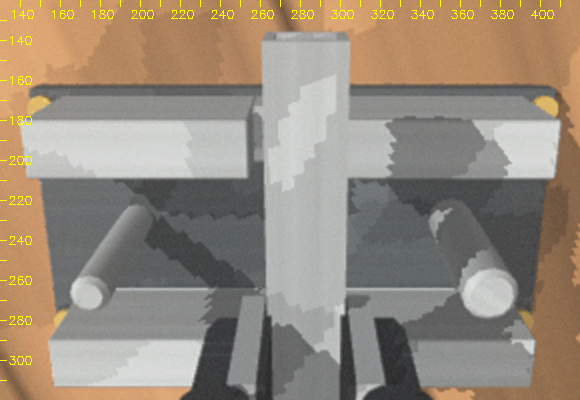

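View pics/w12d.png

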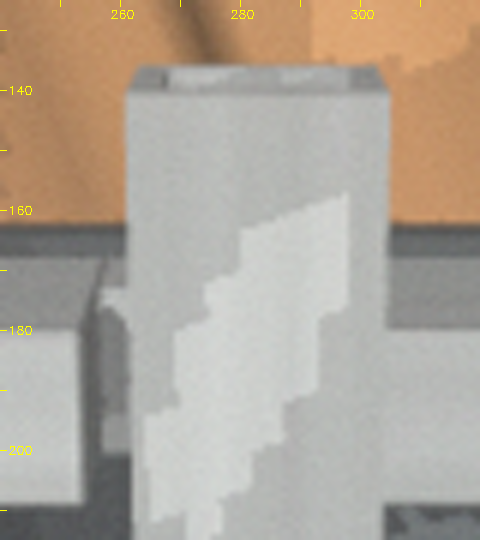

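Run:
```python
from fit import *
s=load("w12.pkl")
x=fit(s,[(-70,40,42),(70,40,42),(-70,24,42),(70,24,42),(-70,-24,42),(70,-24,42),(-70,-40,42),(70,-40,42),(-50,0,62),(50,0,62)],
 [(141,180),(410,180),(143.5,209),(408.5,209),(155,290),(397,290),(155.5,313),(397,313),(175,266.5),(374.5,266.5)],[.525,-.034,-.35])
for z in (.0905,):
  a=px2w(s,261.2,140.5,z);b=px2w(s,304.5,140.5,z);m=(a+b)/2;a2=px2w(s,262.4,214,z);b2=px2w(s,303.5,214,z);m2=(a2+b2)/2
  print(z,np.linalg.norm(a-b),np.linalg.norm(a2-b2))
  c,sn=np.cos(x[2]),np.sin(x[2]);M=np.array([[c,sn],[-sn,c]])
  print("near end in fixture",M@(m[:2]-x[:2]),"edges2",M@(m2[:2]-x[:2]))
```

```text
pos [ 0.5263 -0.0348] yaw -20.47
[[-1.0, -0.3], [0.8, -0.1], [0.2, 0.2], [-1.2, 0.4], [-1.0, -1.0], [0.9, -1.0], [1.6, 0.1], [-2.0, -0.1], [0.0, 0.7], [0.9, 0.7]]
0.0905 0.015785485978495623 0.01601809970596583
near end in fixture [0.00353489 0.06569259] edges2 [0.00362427 0.03746055]
```

>>> {"op": "drive_tool", "data": {
  "increments": [
    {"angular": [0,0,0],"offset": [0,-0.0065,0],"gripper": 0},
    {"angular": [0,0,0],"offset": [0,0,0.04],"gripper": 0},
    {"angular": [0,0,0],"offset": [0,0,0.03],"gripper": 0},
    {"angular": [0,0,0],"offset": [0,0,0.02],"gripper": 0},
    {"angular": [0,0,0],"offset": [0,0,0],"gripper": 0},
    {"angular": [0,0,0],"offset": [0,0,0],"gripper": 0}
  ]
}}

```text
t: 14.5
tool_pos: [0.5249, -0.0341, 0.0517]
tool_rot: [0.821, 0.571, 0.0, 0.0]
ft_force: [0.1, -0.4, -0.6]
width: 0.165
```

```bash
python3 plan.py 0.527 -0.0345 0.0465 -20.4;python3 - <<'E'
from h import *
from bench import cams
s=cams.snapshot("side");crop(s,230,130,370,250,5,"pics/s13.png")
E
```

```text
t 14.5 pos [ 0.5249 -0.0341  0.0517] jaw -20.4 tilt 0.02 w 0.165 F [ 0.1 -0.4 -0.6] T [ 0.01 -0.04 -0.02]
offset share now [0.0008 0.0041 0.0104] rows>= 1.0
turn world -0.0 share z 0.0 rows>= 1.0 then offset [0.0008 0.0041 0.0104]
```

View pics/s13.png

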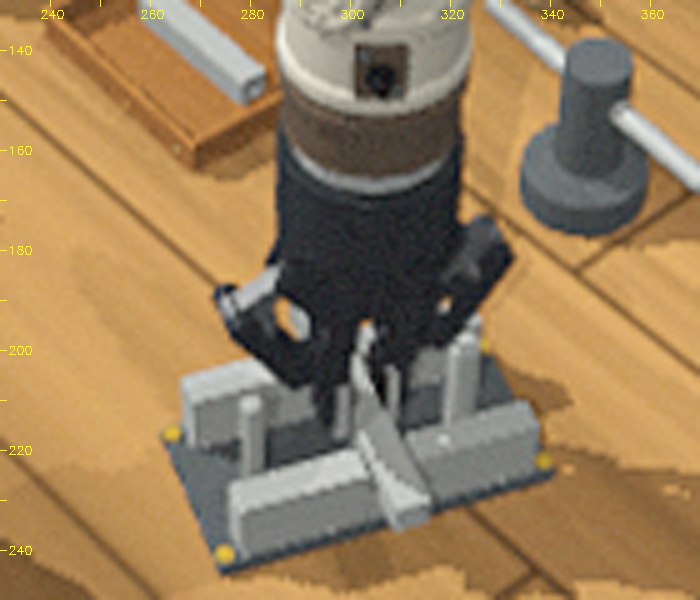

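>>> {"op": "drive_tool", "data": {
  "increments": [
    {"angular": [0,0,0],"offset": [0,0,0.006],"gripper": 0},
    {"angular": [0,0,0],"offset": [0,0,0.004],"gripper": 0},
    {"angular": [0,0,0],"offset": [0,0,0],"gripper": 0},
    {"angular": [0,0,0],"offset": [0,0,0],"gripper": 0}
  ]
}}

```text
t: 14.95
tool_pos: [0.5247, -0.0341, 0.0464]
tool_rot: [0.821, 0.571, 0.0, -0.0]
ft_force: [-0.2, -1.0, -0.8]
width: 0.165
```

```bash
python3 plan.py 0.527 -0.0345 0.0465 -20.4
```

```text
t 14.95 pos [ 0.5247 -0.0341  0.0464] jaw -20.4 tilt 0.0 w 0.165 F [-0.2 -1.  -0.8] T [0.02 0.01 0.02]
offset share now [ 0.0009  0.0045 -0.0003] rows>= 1.0
turn world 0.0 share z -0.0 rows>= 1.0 then offset [ 0.0009  0.0045 -0.0003]
```

>>> {"op": "drive_tool", "data": {
  "increments": [
    {"angular": [0,0,0],"offset": [0,0,0.002],"gripper": 0},
    {"angular": [0,0,0],"offset": [0,0,0],"gripper": 0.25},
    {"angular": [0,0,0],"offset": [0,0,0],"gripper": 0.33},
    {"angular": [0,0,0],"offset": [0,0,0],"gripper": 0.35},
    {"angular": [0,0,0],"offset": [0,0,0],"gripper": 0.35},
    {"angular": [0,0,0],"offset": [0,0,-0.04],"gripper": 0.35},
    {"angular": [0,0,0],"offset": [0,0,-0.08],"gripper": 0.35},
    {"angular": [0,0,0],"offset": [0,0,-0.08],"gripper": 0.35}
  ]
}}

```text
t: 15.75
tool_pos: [0.5238, -0.0341, 0.1455]
tool_rot: [0.821, 0.571, -0.001, -0.001]
ft_force: [0.5, -0.2, -0.7]
width: 0.349
```

```bash
python3 plan.py 0.4709 -0.2739 0.146 15.5;python3 - <<'E'
from h import *
from bench import cams
s=cams.snapshot("side");crop(s,230,130,370,250,5,"pics/s14.png")
E
```

```text
t 15.75 pos [ 0.5238 -0.0341  0.1455] jaw -20.4 tilt 0.17 w 0.349 F [ 0.5 -0.2 -0.7] T [-0.04 -0.09  0.06]
offset share now [-0.4864  0.0681 -0.0009] rows>= 6.0
turn world 35.9 share z -0.1994 rows>= 5.0 then offset [-0.4339 -0.23   -0.0011]
```

View pics/s14.png

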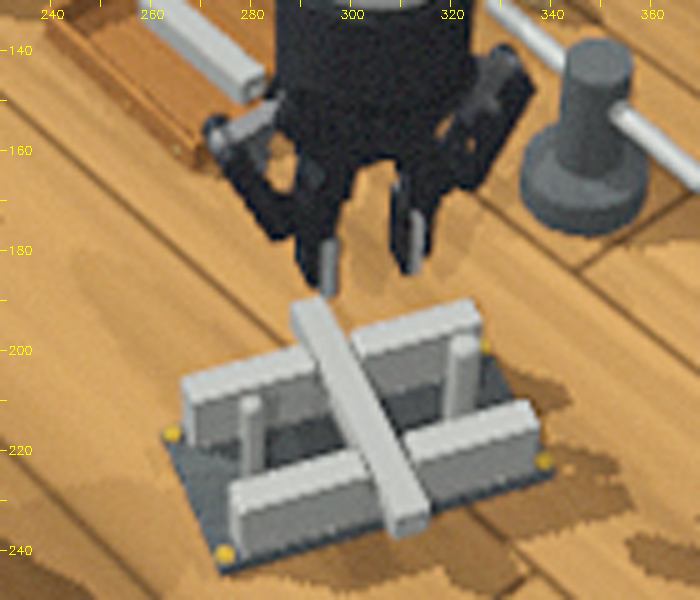

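>>> {"op": "drive_tool", "data": {
  "increments": [
    {"angular": [0,0,-0.04],"offset": [0,0,0],"gripper": 0.5},
    {"angular": [0,0,-0.04],"offset": [0,0,0],"gripper": 0.6},
    {"angular": [0,0,-0.04],"offset": [0,0,0],"gripper": 0.7},
    {"angular": [0,0,-0.04],"offset": [0,0,0],"gripper": 0.7},
    {"angular": [0,0,-0.04],"offset": [0,0,0],"gripper": 0.7},
    {"angular": [0,0,0],"offset": [-0.0723,-0.0383,0],"gripper": 0.7},
    {"angular": [0,0,0],"offset": [-0.0723,-0.0383,0],"gripper": 0.7},
    {"angular": [0,0,0],"offset": [-0.0723,-0.0383,0],"gripper": 0.7}
  ]
}}

```text
t: 16.6
tool_pos: [0.4983, -0.1549, 0.1451]
tool_rot: [0.604, 0.797, 0.0, 0.0]
ft_force: [0.3, -0.2, 0.5]
width: 0.701
```

>>> {"op": "drive_tool", "data": {
  "increments": [
    {"angular": [0,0,0],"offset": [-0.0723,-0.0383,0],"gripper": 0.7},
    {"angular": [0,0,0],"offset": [-0.0723,-0.0383,0],"gripper": 0.7},
    {"angular": [0,0,0],"offset": [-0.0723,-0.0383,0],"gripper": 0.7},
    {"angular": [0,0,0],"offset": [0,0,0],"gripper": 0.7},
    {"angular": [0,0,0],"offset": [0,0,0],"gripper": 0.7},
    {"angular": [0,0,0],"offset": [0,0,0],"gripper": 0.7},
    {"angular": [0,0,0],"offset": [0,0,0],"gripper": 0.7}
  ]
}}

```text
t: 17.3
tool_pos: [0.4727, -0.2727, 0.1452]
tool_rot: [0.604, 0.797, 0.0, -0.0]
ft_force: [-0.2, 0.1, -0.9]
width: 0.698
```

```bash
python3 plan.py 0.4709 -0.2739 0.036 15.5;python3 - <<'E'
from h import *
from bench import cams
s=cams.snapshot("wrist");save(s,"w15.pkl");cv2.imwrite("pics/w15.png",s["color"][:,:,::-1]); crop(s,160,60,410,350,2,"pics/w15c.png")
E
python3 plan.py 0.4709 -0.2739 0.036 15.5
```

```text
t 17.3 pos [ 0.4727 -0.2727  0.1452] jaw 15.71 tilt 0.03 w 0.698 F [-0.2  0.1 -0.9] T [-0.05 -0.   -0.01]
offset share now [-0.0014 -0.0041  0.2184] rows>= 3.0
turn world -0.21 share z 0.0012 rows>= 1.0 then offset [-0.0014 -0.0041  0.2184]
t 17.35 pos [ 0.4727 -0.2727  0.1453] jaw 15.72 tilt 0.02 w 0.699 F [ 0.9 -0.1 -0.4] T [ 0.03 -0.01  0.02]
offset share now [-0.0014 -0.0042  0.2185] rows>= 3.0
turn world -0.22 share z 0.0012 rows>= 1.0 then offset [-0.0013 -0.0042  0.2185]
```

View pics/w15.png

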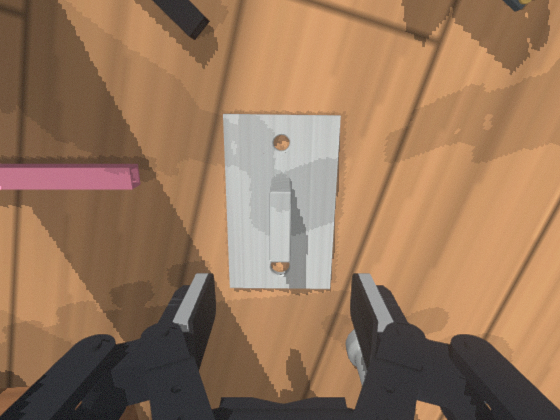

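View pics/w15c.png

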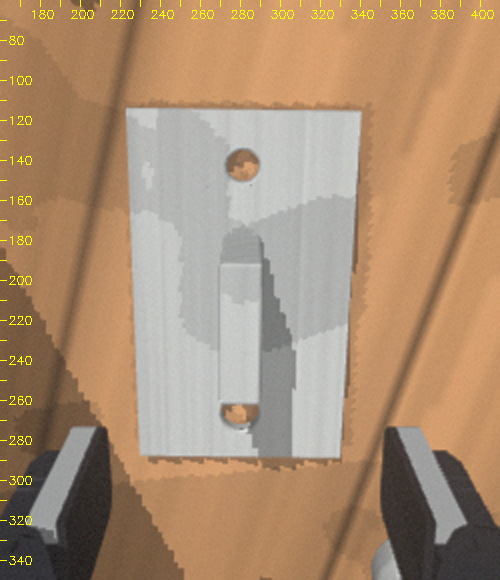

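Run:
```python
from fit import *
s=load("w15.pkl")
fit(s,[(-70,-42,6),(-70,42,6),(70,42,6),(70,-42,6),(-50,0,6),(-25,-7,50),(-25,7,50),(25,7,50),(25,-7,50)],
[(223,114),(340,114.5),(330,289),(230,288),(281,142.5),(270,192),(290,192),(289.7,261.5),(269.5,261)],[.47,-.273,-1.3])
```

```text
pos [ 0.4725 -0.2751] yaw -74.8
[[-0.4, 0.2], [-0.2, 0.8], [-0.3, -1.3], [-0.1, -1.1], [-0.0, 0.5], [-0.5, -0.8], [1.4, -0.6], [0.4, 0.7], [0.2, 1.0]]
```

>>> {"op": "drive_tool", "data": {
  "increments": [
    {"angular": [0,0,0.0025],"offset": [-0.004,-0.001,0],"gripper": 0.6},
    {"angular": [0,0,0],"offset": [0,0,0.06],"gripper": 0.6},
    {"angular": [0,0,0],"offset": [0,0,0.06],"gripper": 0.6},
    {"angular": [0,0,0],"offset": [0,0,0.06],"gripper": 0.6},
    {"angular": [0,0,0],"offset": [0,0,0.038],"gripper": 0.6},
    {"angular": [0,0,0],"offset": [0,0,0],"gripper": 0.5},
    {"angular": [0,0,0],"offset": [0,0,0],"gripper": 0.5}
  ]
}}

```text
t: 18.05
tool_pos: [0.4727, -0.2757, 0.0365]
tool_rot: [0.608, 0.794, -0.0, -0.0]
ft_force: [-0.4, 0.5, -0.9]
width: 0.5
```

```bash
python3 plan.py 0.4725 -0.2751 0.036 15.2;python3 - <<'E'
from h import *
from bench import cams
s=cams.snapshot("side");crop(s,290,230,430,350,5,"pics/s16.png")
E
```

```text
t 18.05 pos [ 0.4727 -0.2757  0.0365] jaw 15.18 tilt 0.02 w 0.5 F [-0.4  0.5 -0.9] T [-0.03 -0.02 -0.  ]
offset share now [ 0.0013 -0.0001  0.001 ] rows>= 1.0
turn world 0.02 share z -0.0001 rows>= 1.0 then offset [ 0.0013 -0.0001  0.001 ]
```

View pics/s16.png

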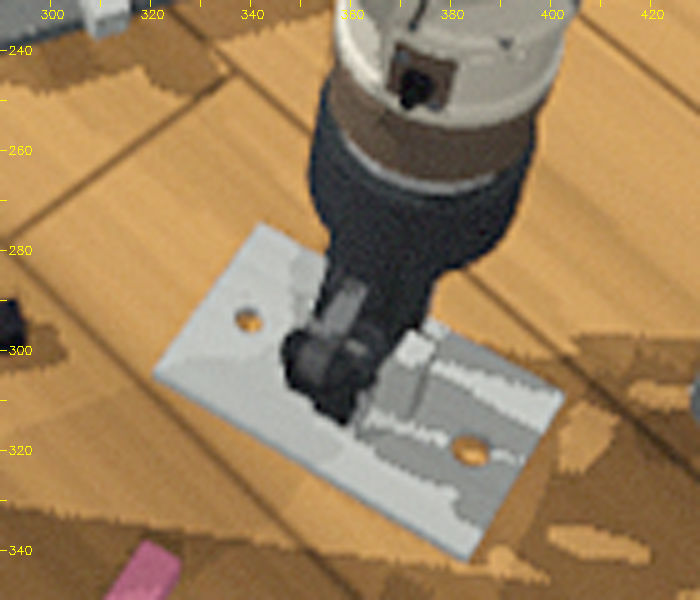

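>>> {"op": "drive_tool", "data": {
  "increments": [
    {"angular": [0,0,0],"offset": [0,0,0],"gripper": 0},
    {"angular": [0,0,0],"offset": [0,0,0],"gripper": 0},
    {"angular": [0,0,0],"offset": [0,0,0],"gripper": 0},
    {"angular": [0,0,0],"offset": [0,0,0],"gripper": 0},
    {"angular": [0,0,0],"offset": [0,0,0],"gripper": 0}
  ]
}}

```text
t: 18.6
tool_pos: [0.4733, -0.2767, 0.0379]
tool_rot: [0.608, 0.794, 0.0, 0.001]
ft_force: [-1.1, 0.2, 6.3]
width: 0.152
```

```bash
python3 plan.py
```

```text
t 18.6 pos [ 0.4733 -0.2767  0.0379] jaw 15.14 tilt 0.16 w 0.152 F [-1.1  0.2  6.3] T [ 0.02  0.26 -0.04]
```

>>> {"op": "drive_tool", "data": {
  "increments": [
    {"angular": [0,0,0],"offset": [0,0,-0.01],"gripper": 0},
    {"angular": [0,0,0],"offset": [0,0,-0.03],"gripper": 0},
    {"angular": [0,0,0],"offset": [0,0,-0.05],"gripper": 0},
    {"angular": [0,0,0],"offset": [0,0,-0.06],"gripper": 0},
    {"angular": [0,0,0],"offset": [0,0,-0.06],"gripper": 0},
    {"angular": [0,0,0],"offset": [0,0,-0.04],"gripper": 0},
    {"angular": [0,0,0],"offset": [0,0,-0.02],"gripper": 0},
    {"angular": [0,0,0],"offset": [0,0,0],"gripper": 0}
  ]
}}

```text
t: 19.4
tool_pos: [0.473, -0.2763, 0.1724]
tool_rot: [0.608, 0.794, 0.0, 0.001]
ft_force: [0.5, -0.1, -3.7]
width: 0.157
```

```bash
python3 plan.py  0.5263 -0.0348 0.17 69.55;python3 - <<'E'
from h import *
from bench import cams
s=cams.snapshot("side");crop(s,290,170,430,310,4,"pics/s17.png")
s=cams.snapshot("wrist");save(s,"w17.pkl");cv2.imwrite("pics/w17.png",s["color"][:,:,::-1])
E
```

```text
t 19.4 pos [ 0.473  -0.2763  0.1724] jaw 15.15 tilt 0.12 w 0.157 F [ 0.5 -0.1 -3.7] T [-0.06 -0.   -0.  ]
offset share now [0.4383 0.2292 0.0045] rows>= 6.0
turn world 54.4 share z -0.3022 rows>= 7.0 then offset [0.0688 0.4898 0.0047]
```

View pics/s17.png

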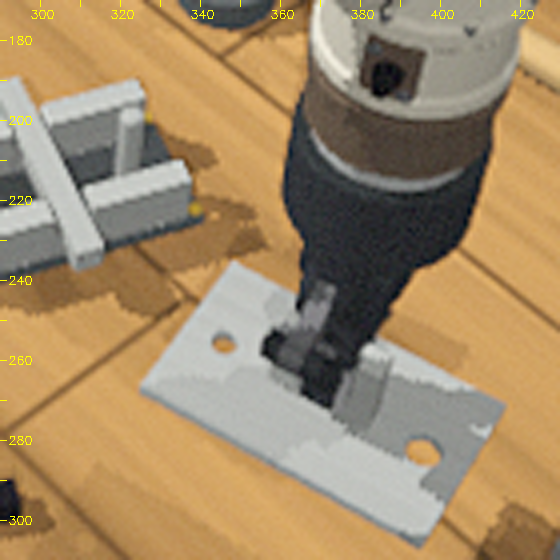

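View pics/w17.png

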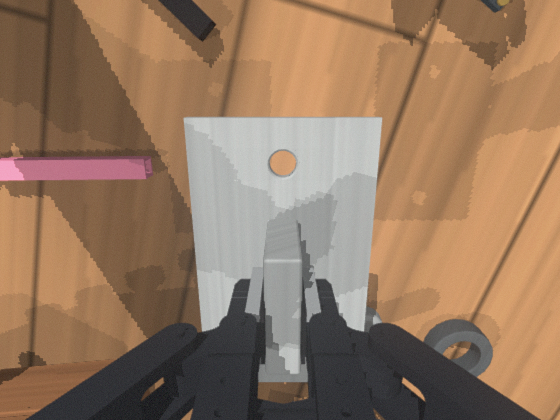

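Run:
```python
from h import *
s=load("w17.pkl");crop(s,175,105,390,330,3,"pics/w17c.png")
```

```text
(no output)
```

View pics/w17c.png

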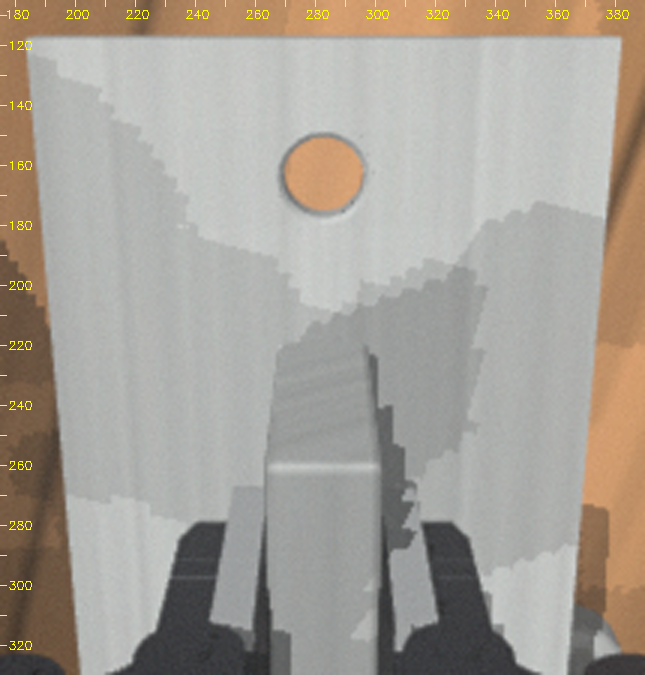

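>>> {"op": "drive_tool", "data": {
  "increments": [
    {"angular": [0,0,-0.0432],"offset": [0,0,0],"gripper": 0},
    {"angular": [0,0,-0.0432],"offset": [0,0,0],"gripper": 0},
    {"angular": [0,0,-0.0432],"offset": [0,0,0],"gripper": 0},
    {"angular": [0,0,-0.0432],"offset": [0,0,0],"gripper": 0},
    {"angular": [0,0,-0.0432],"offset": [0,0,0],"gripper": 0},
    {"angular": [0,0,-0.0432],"offset": [0,0,0],"gripper": 0},
    {"angular": [0,0,-0.0432],"offset": [0,0,0],"gripper": 0},
    {"angular": [0,0,0],"offset": [0,0,0],"gripper": 0}
  ]
}}

```text
t: 20.3
tool_pos: [0.4714, -0.2754, 0.1693]
tool_rot: [0.177, 0.984, 0.001, -0.002]
ft_force: [0.1, -0.2, -2.6]
width: 0.155
```

```bash
python3 - <<'E'
from h import *
from scipy.optimize import least_squares
s=load("w17.pkl")
m=np.array([(-70,-42,6),(-70,42,6),(-50,0,6),(-25,-7,50),(-25,7,50)])/1000
px=np.array([(184,117.5),(382,117.5),(282.7,163),(264,260.5),(301.5,260.5)])
def W(x):
    c,sn=np.cos(x[2]),np.sin(x[2]); return m@np.array([[c,-sn,0],[sn,c,0],[0,0,1]]).T+[x[0],x[1],x[3]]
r=least_squares(lambda x:(w2px(s,W(x))-px).ravel(),[.473,-.275,-1.3,.135])
print(r.x[:2],np.degrees(r.x[2]),r.x[3],np.round(r.fun,1))
c,sn=np.cos(np.radians(15.15)),np.sin(np.radians(15.15))
d=r.x[:2]-np.array([.473,-.2763]); print("plate in tool x,y mm",1000*(d@[-sn,c]),1000*(d@[c,sn]))
E
python3 plan.py  0.5263 -0.0348 0.17 69.55
```

```text
[ 0.47244872 -0.27387465] -74.90201753027225 0.1344640461035604 [-0.6 -0.1  0.2  0.2  0.1  1.5 -1.4 -0.7  1.6 -0.6]
plate in tool x,y mm 2.485135026511945 0.10173931632646338
t 20.3 pos [ 0.4714 -0.2754  0.1693] jaw 69.56 tilt 0.23 w 0.155 F [ 0.1 -0.2 -2.6] T [-0.01 -0.04  0.02]
offset share now [ 0.0651  0.4893 -0.0009] rows>= 6.0
turn world -0.01 share z 0.0001 rows>= 1.0 then offset [ 0.0652  0.4892 -0.0015]
```

>>> {"op": "drive_tool", "data": {
  "increments": [
    {"angular": [0,0,0],"offset": [0.01,0.079,0],"gripper": 0},
    {"angular": [0,0,0],"offset": [0.01,0.079,0],"gripper": 0},
    {"angular": [0,0,0],"offset": [0.01,0.079,0],"gripper": 0},
    {"angular": [0,0,0],"offset": [0.01,0.079,0],"gripper": 0},
    {"angular": [0,0,0],"offset": [0.01,0.079,0],"gripper": 0},
    {"angular": [0,0,0],"offset": [0.01,0.079,0],"gripper": 0},
    {"angular": [0,0,0],"offset": [0,0,0],"gripper": 0}
  ]
}}

```text
t: 21.0
tool_pos: [0.5272, -0.0388, 0.1701]
tool_rot: [0.175, 0.984, 0.001, -0.001]
ft_force: [0.3, -1.5, -3.2]
width: 0.155
```

>>> {"op": "drive_tool", "data": {
  "increments": [
    {"angular": [0,0,0],"offset": [0,0,0.03],"gripper": 0},
    {"angular": [0,0,0],"offset": [0,0,0.04],"gripper": 0},
    {"angular": [0,0,0],"offset": [0,0,0.03],"gripper": 0},
    {"angular": [0,0,0],"offset": [0,0,0],"gripper": 0},
    {"angular": [0,0,0],"offset": [0,0,0],"gripper": 0},
    {"angular": [0,0,0],"offset": [0,0,0],"gripper": 0}
  ]
}}

```text
t: 21.6
tool_pos: [0.5276, -0.0438, 0.122]
tool_rot: [0.178, 0.984, 0.0, 0.001]
ft_force: [0.2, 0.4, -2.8]
width: 0.156
```

```bash
python3 plan.py  0.5263 -0.0348 0.1 69.55;python3 - <<'E'
from h import *
from bench import cams
s=cams.snapshot("side");save(s,"s18.pkl");crop(s,230,110,370,250,5,"pics/s18.png")
s=cams.snapshot("wrist");save(s,"w18.pkl");cv2.imwrite("pics/w18.png",s["color"][:,:,::-1])
E
```

```text
t 21.6 pos [ 0.5276 -0.0438  0.122 ] jaw 69.51 tilt 0.07 w 0.156 F [ 0.2  0.4 -2.8] T [ 0.01 -0.02  0.01]
offset share now [0.0087 0.0159 0.0439] rows>= 1.0
turn world 0.04 share z -0.0002 rows>= 1.0 then offset [0.0086 0.0159 0.0439]
```

View pics/s18.png

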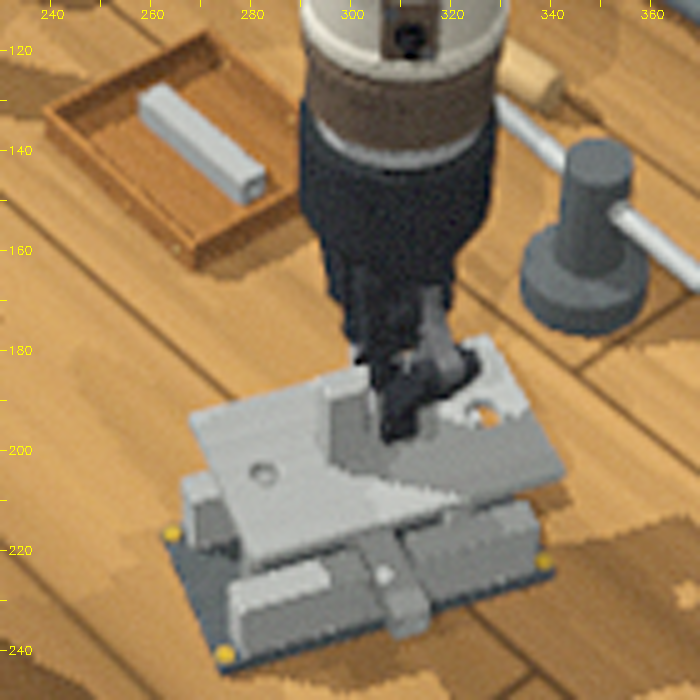

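View pics/w18.png

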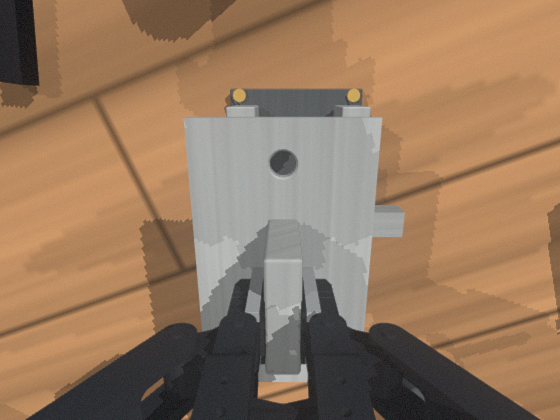

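Run:
```python
from h import *
s=load("w18.pkl");crop(s,180,80,410,270,3,"pics/w18c.png")
s=load("s18.pkl");crop(s,255,190,310,225,12,"pics/s18c.png")
w=load("w1.pkl")
c,sn=np.cos(np.radians(-20.48)),np.sin(np.radians(-20.48))
for p in [(199.5,51.5),(366.5,51.5),(205,131),(361,131)]:
    q=px2w(w,*p,.010)[:2]-[.5265,-.0348]; print(1000*np.array([c*q[0]+sn*q[1],-sn*q[0]+c*q[1]]))
```

```text
[-78.05566543  36.51219054]
[78.60767776 36.43206609]
[-78.0128487  -36.38732134]
[ 78.53514737 -36.48636797]
```

View pics/w18c.png

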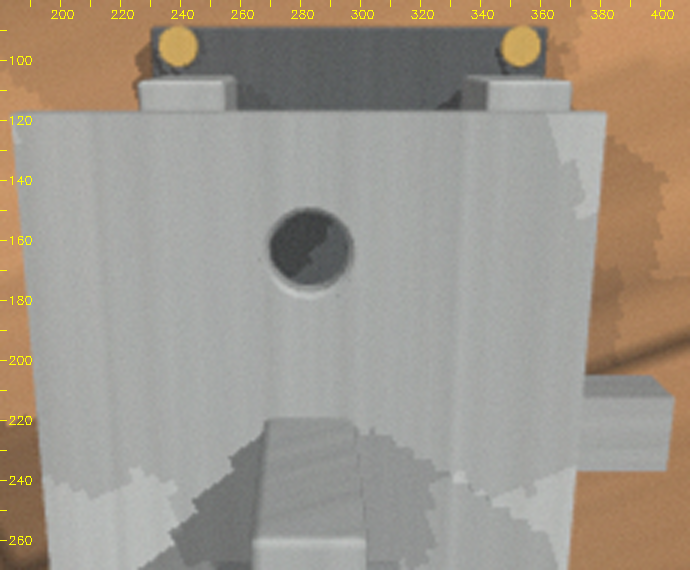

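View pics/s18c.png

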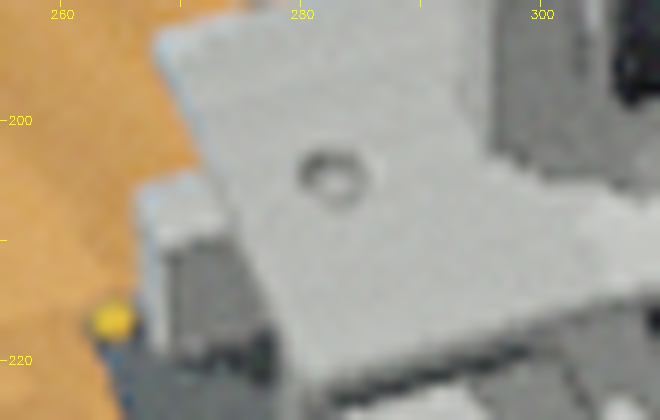

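```bash
cat > rel.py <<'E'
from fit import *
from scipy.optimize import least_squares
def plate(s,px,z0=.08):
    m=np.array([(-70,-42,6),(-70,42,6),(-50,0,6),(-25,-7,50),(-25,7,50)])/1000; px=np.array(px)
    def W(x):
        c,sn=np.cos(x[2]),np.sin(x[2]); return m@np.array([[c,-sn,0],[sn,c,0],[0,0,1]]).T+[x[0],x[1],x[3]]
    r=least_squares(lambda x:(w2px(s,W(x))-px).ravel(),[.527,-.04,-.355,z0])
    print("plate",r.x[:2],np.degrees(r.x[2]),"z",r.x[3],np.round(r.fun,1)); return r.x
def rel(F,P):
    c,sn=np.cos(F[2]),np.sin(F[2]);d=P[:2]-F[:2]
    print("plate in fixture mm",np.round(1000*np.array([c*d[0]+sn*d[1],-sn*d[0]+c*d[1]]),2),"dyaw",np.degrees(P[2]-F[2]))
E
python3 - <<'E'
from rel import *
s=load("w18.pkl")
F=fit(s,[(-70,-40,42),(-70,-24,42),(-70,24,42),(-70,40,42),(-80,-42,8),(-80,42,8)],[(226.3,107.7),(255,107.7),(342.3,107.7),(369.7,107.7),(230,89),(362.3,89)],[.526,-.034,-.355])
P=plate(s,[(184,117.3),(382,117.3),(283.3,163.5),(264.5,259.7),(301.7,259.7)])
rel(F,P)
t=load("s18.pkl")
print("hole small side cam",px2w(t,282.5,204.5,.0905))
t=load("top.pkl")
E
```

```text
pos [ 0.5268 -0.0344] yaw -20.43
[[-0.4, -0.1], [-0.1, -0.1], [-0.6, -0.1], [1.0, -0.1], [0.1, 0.3], [0.2, 0.3]]
plate [ 0.52603709 -0.04326768] -20.45048670495835 z 0.08507348599078833 [-0.   0.1  0.1  0.1 -0.3  0.7 -1.5 -0.4  1.6 -0.4]
plate in fixture mm [ 2.34 -8.55] dyaw -0.023470179459281624
hole small side cam [ 0.47546348 -0.02677096  0.0905    ]
```

>>> {"op": "drive_tool", "data": {
  "increments": [
    {"angular": [0,0,0],"offset": [0.004,0,0.01],"gripper": 0},
    {"angular": [0,0,0],"offset": [0,0,0.02],"gripper": 0},
    {"angular": [0,0,0],"offset": [0,0,0.01],"gripper": 0},
    {"angular": [0,0,0],"offset": [0,0,0.003],"gripper": 0},
    {"angular": [0,0,0],"offset": [0,0,0],"gripper": 0},
    {"angular": [0,0,0],"offset": [0,0,0],"gripper": 0}
  ]
}}

```text
t: 22.3
tool_pos: [0.5243, -0.0426, 0.0999]
tool_rot: [0.177, 0.984, -0.0, -0.001]
ft_force: [-4.4, -0.0, 3.2]
width: 0.151
```

```bash
python3 plan.py  0.5263 -0.0348 0.0993 69.55
```

```text
t 22.3 pos [ 0.5243 -0.0426  0.0999] jaw 69.58 tilt 0.08 w 0.151 F [-4.4 -0.   3.2] T [ 0.07  0.73 -0.07]
offset share now [0.0018 0.016  0.0011] rows>= 1.0
turn world -0.03 share z 0.0002 rows>= 1.0 then offset [0.0018 0.016  0.0011]
```

>>> {"op": "drive_tool", "data": {
  "increments": [
    {"angular": [0,0,0],"offset": [0,0,0.001],"gripper": 0},
    {"angular": [0,0,0],"offset": [0,0,0],"gripper": 0},
    {"angular": [0,0,0],"offset": [0,0,0],"gripper": 0}
  ]
}}

```text
t: 22.6
tool_pos: [0.5244, -0.0426, 0.0998]
tool_rot: [0.177, 0.984, -0.0, -0.001]
ft_force: [-6.0, -0.1, 6.0]
width: 0.154
```

```bash
python3 plan.py  0.5263 -0.0348 0.0993 69.55;python3 - <<'E'
from h import *
from bench import cams
s=cams.snapshot("side");save(s,"s19.pkl");crop(s,230,140,370,260,5,"pics/s19.png")
s=cams.snapshot("wrist");save(s,"w19.pkl");crop(s,180,80,410,270,3,"pics/w19.png")
E
```

```text
t 22.6 pos [ 0.5244 -0.0426  0.0998] jaw 69.58 tilt 0.06 w 0.154 F [-6.  -0.1  6. ] T [ 0.14  0.96 -0.02]
offset share now [0.0019 0.016  0.001 ] rows>= 1.0
turn world -0.03 share z 0.0002 rows>= 1.0 then offset [0.0019 0.016  0.001 ]
```

View pics/s19.png

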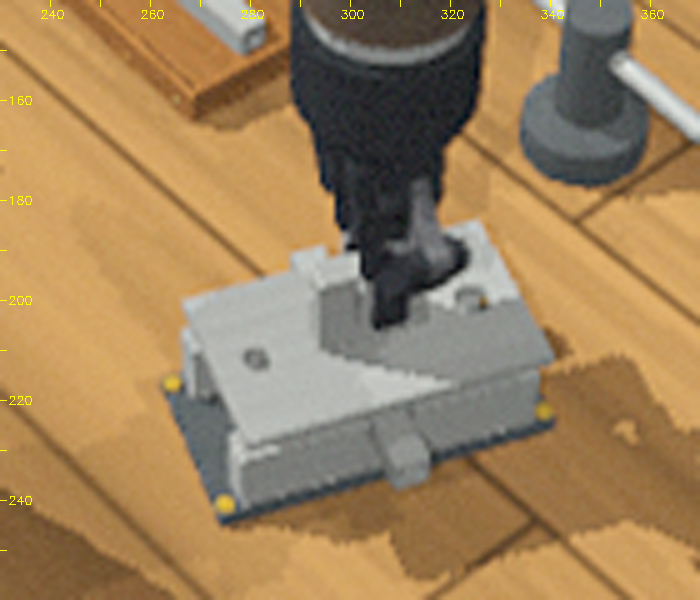

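View pics/w19.png

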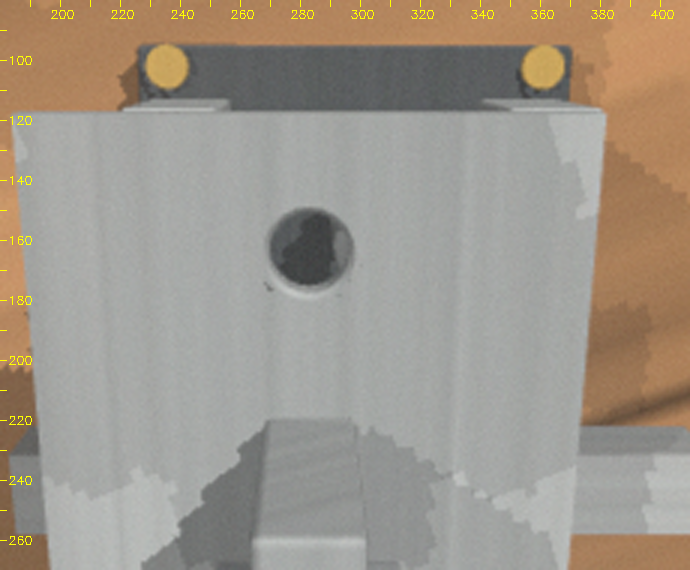

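Contact is about 9 N and the plate is level. The thin stud's edge shows at the right of the small hole, at (293,161), so the plate is on the stud tops about 8 mm off in y. Sliding along +y now.

>>> {"op": "drive_tool", "data": {
  "increments": [
    {"angular": [0,0,0],"offset": [0,0.003,0],"gripper": 0},
    {"angular": [0,0,0],"offset": [0,0.003,0],"gripper": 0},
    {"angular": [0,0,0],"offset": [0,0.003,0],"gripper": 0},
    {"angular": [0,0,0],"offset": [0,0.002,0],"gripper": 0},
    {"angular": [0,0,0],"offset": [0,0,0],"gripper": 0}
  ]
}}

```text
t: 23.2
tool_pos: [0.5278, -0.0379, 0.0995]
tool_rot: [0.177, 0.984, -0.0, 0.001]
ft_force: [0.6, -4.0, 3.1]
width: 0.159
```

```bash
python3 plan.py  0.5263 -0.0348 0.0993 69.55
```

```text
t 23.2 pos [ 0.5278 -0.0379  0.0995] jaw 69.57 tilt 0.1 w 0.159 F [ 0.6 -4.   3.1] T [-0.84  0.25  0.  ]
offset share now [0.005  0.0048 0.0004] rows>= 1.0
turn world -0.02 share z 0.0001 rows>= 1.0 then offset [0.005  0.0048 0.0004]
```

>>> {"op": "drive_tool", "data": {
  "increments": [
    {"angular": [0,0,0],"offset": [0,0.002,0],"gripper": 0},
    {"angular": [0,0,0],"offset": [0,0.001,0],"gripper": 0},
    {"angular": [0,0,0],"offset": [0,0,0],"gripper": 0}
  ]
}}

```text
t: 23.5
tool_pos: [0.5272, -0.0354, 0.0984]
tool_rot: [0.177, 0.984, 0.001, -0.001]
ft_force: [0.1, -0.6, -3.7]
width: 0.154
```

```bash
python3 plan.py  0.5263 -0.0348 0.0993 69.55
python3 - <<'E'
from h import *
from bench import cams
s=cams.snapshot("wrist");save(s,"w20.pkl");crop(s,180,80,410,270,3,"pics/w20.png")
E
```

```text
t 23.5 pos [ 0.5272 -0.0354  0.0984] jaw 69.62 tilt 0.12 w 0.154 F [ 0.1 -0.6 -3.7] T [-0.04  0.   -0.01]
offset share now [ 0.002   0.0005 -0.0018] rows>= 1.0
turn world -0.07 share z 0.0004 rows>= 1.0 then offset [ 0.002   0.0005 -0.0018]
```

View pics/w20.png

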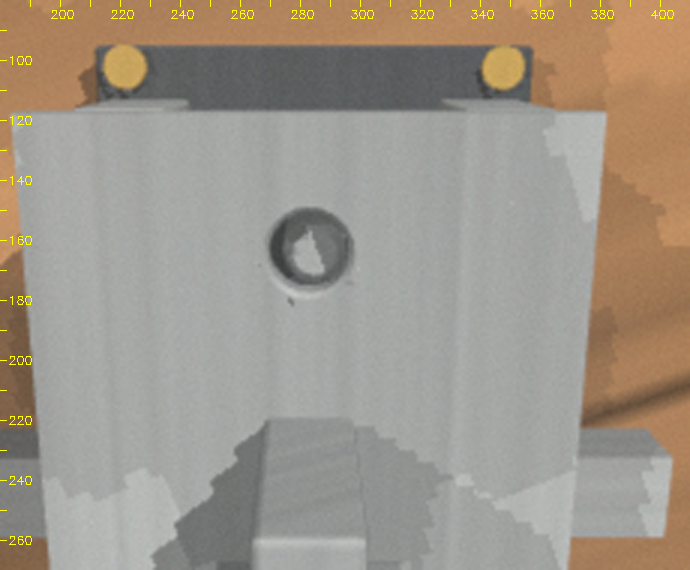

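The vertical force dropped to the free weight (-3.7 N) and z fell, so the holes have found the studs. Lowering gently.

>>> {"op": "drive_tool", "data": {
  "increments": [
    {"angular": [0,0,0],"offset": [0,0,0.003],"gripper": 0},
    {"angular": [0,0,0],"offset": [0,0,0.003],"gripper": 0},
    {"angular": [0,0,0],"offset": [0,0,0.003],"gripper": 0},
    {"angular": [0,0,0],"offset": [0,0,0],"gripper": 0},
    {"angular": [0,0,0],"offset": [0,0,0],"gripper": 0}
  ]
}}

```text
t: 24.05
tool_pos: [0.5276, -0.0358, 0.0946]
tool_rot: [0.177, 0.984, 0.0, -0.0]
ft_force: [0.7, 1.3, -4.7]
width: 0.149
```

```bash
python3 plan.py  0.5263 -0.0348 0.0793 69.55
```

```text
t 24.05 pos [ 0.5276 -0.0358  0.0946] jaw 69.6 tilt 0.05 w 0.149 F [ 0.7  1.3 -4.7] T [ 0.41 -0.27 -0.  ]
offset share now [0.0032 0.0009 0.0306] rows>= 1.0
turn world -0.05 share z 0.0003 rows>= 1.0 then offset [0.0032 0.0009 0.0306]
```

Going in freely. I'll continue down to just above the rails.

>>> {"op": "drive_tool", "data": {
  "increments": [
    {"angular": [0,0,0],"offset": [0,0,0.005],"gripper": 0},
    {"angular": [0,0,0],"offset": [0,0,0.005],"gripper": 0},
    {"angular": [0,0,0],"offset": [0,0,0.005],"gripper": 0},
    {"angular": [0,0,0],"offset": [0,0,0.005],"gripper": 0},
    {"angular": [0,0,0],"offset": [0,0,0],"gripper": 0},
    {"angular": [0,0,0],"offset": [0,0,0],"gripper": 0}
  ]
}}

```text
t: 24.65
tool_pos: [0.5277, -0.0359, 0.0845]
tool_rot: [0.177, 0.984, 0.0, 0.0]
ft_force: [2.2, 3.8, -4.3]
width: 0.154
```

```bash
python3 plan.py  0.5263 -0.0348 0.0793 69.55
```

```text
t 24.65 pos [ 0.5277 -0.0359  0.0845] jaw 69.59 tilt 0.04 w 0.154 F [ 2.2  3.8 -4.3] T [ 0.88 -0.51 -0.06]
offset share now [0.0035 0.001  0.0104] rows>= 1.0
turn world -0.04 share z 0.0002 rows>= 1.0 then offset [0.0035 0.0011 0.0104]
```

>>> {"op": "drive_tool", "data": {
  "increments": [
    {"angular": [0,0,0],"offset": [0,0.001,0.004],"gripper": 0},
    {"angular": [0,0,0],"offset": [0,0,0.004],"gripper": 0},
    {"angular": [0,0,0],"offset": [0,0,0.003],"gripper": 0},
    {"angular": [0,0,0],"offset": [0,0,0.001],"gripper": 0},
    {"angular": [0,0,0],"offset": [0,0,0],"gripper": 0},
    {"angular": [0,0,0],"offset": [0,0,0],"gripper": 0}
  ]
}}

```text
t: 25.25
tool_pos: [0.5277, -0.0358, 0.0799]
tool_rot: [0.177, 0.984, -0.0, 0.0]
ft_force: [-1.9, 3.3, 6.1]
width: 0.155
```

```bash
python3 plan.py  0.5263 -0.0348 0.0793 69.55
python3 - <<'E'
from h import *
from bench import cams
s=cams.snapshot("side");save(s,"s21.pkl");crop(s,230,140,370,260,5,"pics/s21.png")
E
```

```text
t 25.25 pos [ 0.5277 -0.0358  0.0799] jaw 69.58 tilt 0.03 w 0.155 F [-1.9  3.3  6.1] T [ 0.62  0.36 -0.06]
offset share now [0.0033 0.0009 0.0011] rows>= 1.0
turn world -0.03 share z 0.0002 rows>= 1.0 then offset [0.0033 0.0009 0.0011]
```

View pics/s21.png

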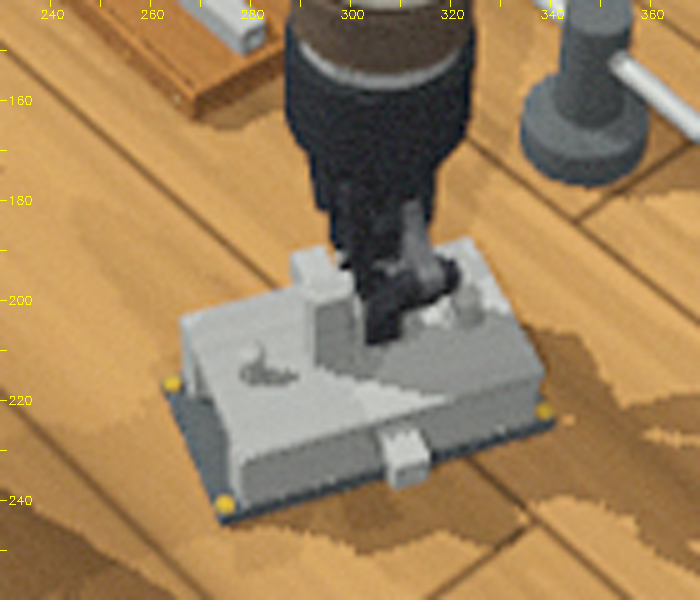

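The plate is on the rails: z dropped 19.8 mm from the stud-top rest and it carries about 10 N. Releasing.

>>> {"op": "drive_tool", "data": {
  "increments": [
    {"angular": [0,0,0],"offset": [0,0,0],"gripper": 0.25},
    {"angular": [0,0,0],"offset": [0,0,0],"gripper": 0.4},
    {"angular": [0,0,0],"offset": [0,0,0],"gripper": 0.5},
    {"angular": [0,0,0],"offset": [0,0,0],"gripper": 0.5},
    {"angular": [0,0,0],"offset": [0,0,-0.03],"gripper": 0.5},
    {"angular": [0,0,0],"offset": [0,0,-0.07],"gripper": 0.5},
    {"angular": [0,0,0],"offset": [0,0,-0.08],"gripper": 0.5},
    {"angular": [0,0,0],"offset": [0,0,-0.08],"gripper": 0.5}
  ]
}}

```text
t: 26.1
tool_pos: [0.5273, -0.0359, 0.2097]
tool_rot: [0.177, 0.984, -0.0, -0.001]
ft_force: [0.7, -0.4, 0.5]
width: 0.499
```

>>> {"op": "drive_tool", "data": {
  "increments": [
    {"angular": [0,0,0],"offset": [-0.07,0,0],"gripper": 0.5},
    {"angular": [0,0,0],"offset": [0,0,0],"gripper": 0.5},
    {"angular": [0,0,0],"offset": [0,0,0],"gripper": 0.5},
    {"angular": [0,0,0],"offset": [0,0,0],"gripper": 0.5},
    {"angular": [0,0,0],"offset": [0,0,0],"gripper": 0.5}
  ]
}}

```text
t: 26.6
tool_pos: [0.5594, -0.0477, 0.208]
tool_rot: [0.177, 0.984, -0.0, -0.001]
ft_force: [0.3, -0.1, -0.5]
width: 0.499
```

```bash
python3 plan.py
python3 - <<'E'
from h import *
from bench import cams
s=cams.snapshot("side");save(s,"s22.pkl");cv2.imwrite("pics/s22f.png",s["color"][:,:,::-1]);crop(s,230,140,370,260,5,"pics/s22.png")
s=cams.snapshot("wrist");save(s,"w22.pkl");cv2.imwrite("pics/w22.png",s["color"][:,:,::-1])
E
```

```text
t 26.6 pos [ 0.5594 -0.0477  0.208 ] jaw 69.59 tilt 0.13 w 0.499 F [ 0.3 -0.1 -0.5] T [-0.   -0.03 -0.01]
```

View pics/s22f.png

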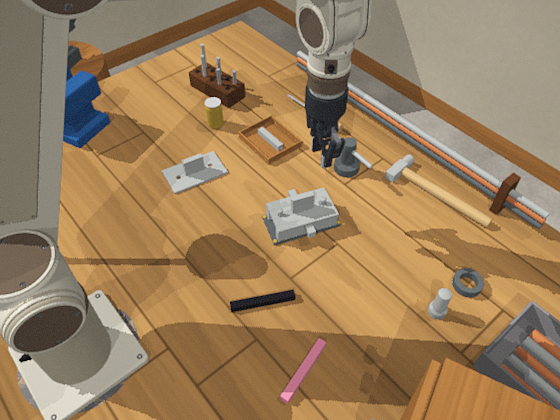

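View pics/s22.png

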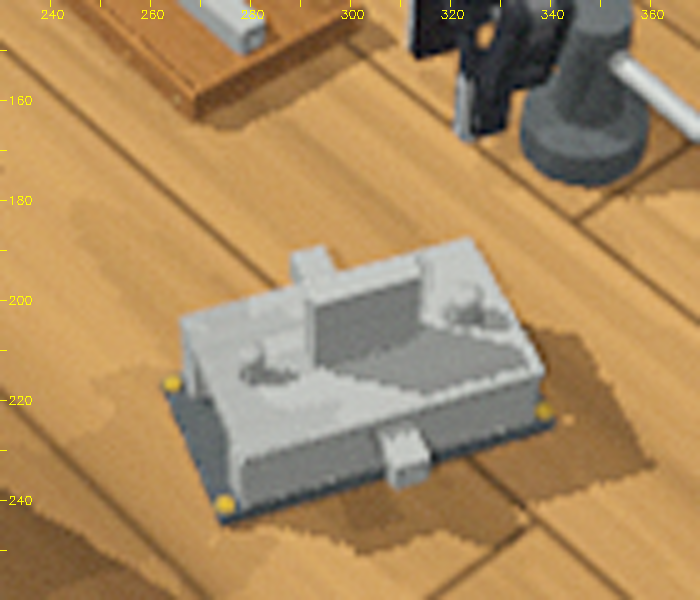

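View pics/w22.png

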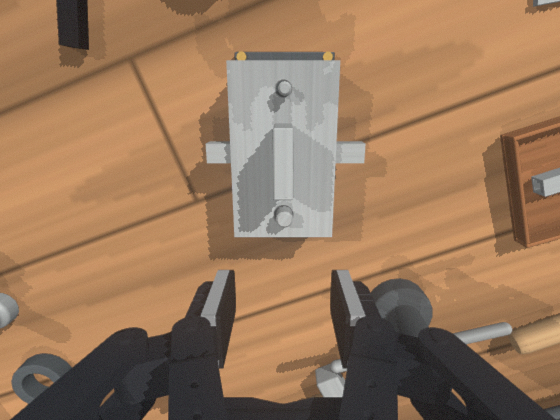

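The plate is flat with both studs up through its holes, at (283,88) and (284,215). The long tube sticks out equally at both sides, the short tube is in the tray, and nothing else has shifted. The gripper is clear.

```bash
python3 -c "
from bench import ticket,state
print(ticket.job_done()); print(state()['t'])"
```

```text
the job is handed in; nothing more can be done
None
the job is handed in; nothing more can be done
```

I handed the job in at about 27 s of the 72 s allowed; no verdict was reported.

- **Short tube:** I took it out of the notches, laid it flat in the middle of the tray and let it go.
- **Longer tube:** I laid the grey tube in both notches and let it go. It was 3.5 mm off across the fixture before lowering, so I corrected that first. It sticks out about equally on both sides.
- **Cover plate:** I took the right-hand plate, the one with unequal holes. It rested on the stud tops with about 9 N of contact, 8 mm to one side. I slid it until the force fell back to its free weight, then lowered it 19.8 mm (20 expected) onto the rails and let go.

The last side and wrist pictures show the plate flat, both studs through their matching holes and nothing else visibly moved. The gripper was clear, with no force on it.

No check failed. The first position readings after fast moves were up to about 5 mm off until the arm settled. A sideways force of about 4 N came up while lowering the plate, so I shifted it 0.5 mm. About 3 N of it remained until I let go.

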